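# Pry the split ring out of the pitcher rinser

### The job

The pitcher rinser's strainer is due for cleaning. With the toe of the hooked pick under the orange-sleeved end of the split ring, gently lift that end until it snaps up over its brass lug and stays there by itself when the pick is drawn away, and do not touch the ring with the gripper before that end is out. Hang the pick back in its forked stand, lay the ring flat in the blue tray, and leave everything else on the counter where it is.

Things in the scene. Friction and masses are not known exactly. Their poses are not given: they have to be found in the camera images.
- rinser: Fixed round steel pitcher rinser, 148 mm across. Origin: centre of its underside, z up; angles are about z from its +x axis, counter-clockwise from above. Dish floor at height 22 mm; on it a rim, radius 37.5 to 46.5, top at 34, carries the ring, inside a collar, radius 45.4 to 52, top 41.5. Rim and collar run from 36 to 300 degrees only, with a keyway at 216.
- rinser_gap (a point): Point on the dish floor (height 22 mm) at radius 42 mm, angle 0: middle of the open front of the rinser. From -58 to +36 degrees there is no rim or collar, only the dish floor, so that a tool can go down there and then under either ring end.
- rinser_lug (a point): Point of the brass lug over the sprung arm of the ring: angle 50 degrees, radius 41.8 mm, height 41.7; 10 mm wide, slippery 45-degree bevels below and above, top at 46. Two plain steel lugs at 170 and 285 degrees, 12 mm wide, reach in to radius 41.5, underside 44.5, top 47.5.
- ring: Split ring of round steel wire 6 mm thick, 90 mm outside diameter (42 mm radius to mid-wire), about 70 g. Origin: its centre at mid-wire, z its axis. It starts in the groove, mid-wire 37 mm high in the rinser, x axis within 2 degrees of the rinser's. In its frame the wire runs from its sprung end at +22 degrees round to the plain end at -36. A tang pointing outward at 216 sits in the keyway: it cannot turn.
- ring_arm (a joint): Bend (rad) of the ring's springy arm, which runs from the sprung end back to 130 degrees; 0 at rest, grows inward, about 0.07 as it passes the brass lug. The end then moves about 4 to 5 mm, mainly into the gap, and springs back: leave it that room when prying. The plain end does not give.
- ring_tip (a point): Mid-wire point at the sprung end of the arc, 37 mm high in the rinser when in the groove. From it a straight tail with a jammed-on orange sleeve (6.4 mm thick) runs on into the gap; its round end is 11 to 25 mm beyond this point, different each time: find it by sight or touch. Lifting takes 5 to 20 N; raised 5 to 10 mm it snaps over the lug and rests there, 43 to 48 mm high.
- ring_center (a point): Centre of the ring, same as its origin. To take the ring out once its sprung end rests on the lug: grip the wire beside the orange sleeve at 28 degrees, across the wire; lift that side 6 mm more, then draw it 10 mm level towards 47 degrees, from under the plain lugs, and up.
- pick: Hooked pick, 110 mm tall, about 60 g, hanging upright in the stand. Origin: on the shank's axis at the toe's underside; z up along the shank, x along the toe. Toe: flat steel, 4 mm thick, 8 mm wide, pointing to +x, ending 11 mm from the shank's axis. Shank: 6 mm round, up to height 58. Collar: disc 22 mm across, height 58 to 62. Handle: wood, 16 mm (x) by 12 mm (y), height 62 to 110.
- pick_handle (a point): Point on the pick's axis in the handle, 90 mm above the toe's underside: grip here, across the 12 mm (y) faces.
- stand: Fixed pick stand, base 90x80 mm. Origin: underside, on the axis of the hanging pick; z up. A fork, prongs 8 mm thick with top at 75 mm and a slot 12 mm wide, open to the stand's -x (prongs reach x = -20 mm), ending at x = +12; a post behind at x = 24 to 38. The pick hangs by its collar on the prongs, toe 17 mm above the counter. To free it lift a few mm and draw to -x; hang it back the opposite way, any yaw.
- tray: Fixed blue open tray, 150x150 mm, 22 mm high, walls and floor 5 mm. Origin: centre of its underside.
- mug: Bystander, to be left alone: white mug, 80 mm across, 85 high mm. Origin: centre of its underside.
- pitcher: Bystander, to be left alone: steel milk pitcher, 84 mm across, 100 high mm. Origin: centre of its underside.
- glass: Bystander, to be left alone: drinking glass, 64 mm across, 110 high mm. Origin: centre of its underside.
- tamper: Bystander, to be left alone: wooden-handled tamper, 54 mm across, 82 high mm. Origin: centre of its underside.

How it is judged:
On the way, in this order (a step that is already met when the one before it is completed fails the run):
1. the pick's toe lifts the ring's orange end (pick pressing on the ring, end at least 2 mm up) (contact force between pick and ring above 1.5 N and z of ring_tip in the frame of rinser above 0.0392 m).
2. the orange end has snapped out and stays up on the lug by itself (pick no longer on it) while the ring is still in the rinser (z of ring_tip in the frame of rinser between 0.0415 and 0.075 m and contact force between pick and ring below 0.2 N and horizontal distance between ring and rinser below 0.012 m), for 0.2 s.
At the end, for the whole second after the job is handed in: The ring lies flat (within 7 degrees) and still on the tray's floor, its centre within 35 mm of the tray's centre; the pick hangs still and upright in the stand's fork by its collar (within 4 mm of height and 12 mm sideways of where it hung) (horizontal distance between ring and tray below 0.035 m and z of ring in the frame of tray below 0.012 m and angle between the z axis of ring and the z axis of tray, either way round below 0.12 rad and linear speed of each of ring, pick below 0.02 m/s and horizontal distance between pick and stand below 0.012 m and z of pick in the frame of stand between 0.013 and 0.021 m and angle between pick's own z axis and vertical below 0.1 rad); the robot touches nothing.
It fails at once if the gripper touches the ring while its orange end is still in the groove (contact force between the fingers and ring above 1 N and z of ring_tip in the frame of rinser below 0.04 m and horizontal distance between ring and rinser below 0.008 m and z of ring in the frame of rinser below 0.045 m).
It fails at once if the ring is forced: the pick presses on it with more than 25 N (contact force between pick and ring above 25 N).
It fails at once if a bystander is shifted by more than 30 mm (distance of any of mug, pitcher, glass, tamper from where it was at the start of the episode above 0.03 m).
It also fails if it takes over 72 s, if anything falls off the work surface, if the arm or the gripper's body presses on something with over 40 N, if the wrist force passes 120 N, or if a joint passes its speed limit or range.

### The arm

A 6-joint arm with a two-finger parallel gripper is mounted at the origin on the work surface. World frame = base frame: x ahead of the robot, y to its left, z up, the work surface at z = 0. Lengths are in m, angles in rad, forces in N, time in s.
With the tool pointing down it reaches from about 0.25 to 0.775 m from the base axis. Payload 4 kg.
Tool frame: the origin (TCP) lies midway between the tips of the shut fingers; the grasp point (between the pads) lies 19 mm behind it; z points along the fingers, y is the direction in which the jaws open and shut (so a half turn about z gives the same grasp; the last joint's range is limited). The gripper opens to 94 mm and grips with 3 to 60 N. Pads are 16 mm wide; open, the fingers measure 119 mm over their backs; the gripper's body (75 mm by 177 mm) begins 78 mm behind the grasp point.
Start: joints at [1.068, 0.087, 1.371, -0, 1.684, -0.103], TCP at [0.214, 0.507, 0.206] pointing down, gripper open.
Joint ranges: [-3.1, 3.1], [-0.76, 2.03], [0.27, 2.55], [-1.08, 4.22], [0.17, 2.65], [-2.57, 2.57]. Speed limits (rad/s): [2.79, 2.79, 3.14, 3.14, 3.14, 3.14].

### API

Orientations are given as a unit quaternion [x, y, z, w].
In Python, from cell import r gives the robot as it stands.
- The arm moves only by the tool move_arm, never from a script. Its argument "series" is a list of rows, each an object of numbers: "x", "y", "z": the shift along the tool's x, y, z in mm; "spin": the turn about the tool's z in degrees; "fingers": the opening in per cent of the stroke, from 0 (shut) to 100 (fully open). A call has 1 to 8 rows; each row is the pose to reach, as a shift and turn from the pose commanded when the call began, along the tool's axes at that moment; what a row does not reach only later rows make up. A row lasts 1/12 s, in which the tool goes at most 41.7 mm and 7.16 degrees, less where a joint would pass 70% of its speed; a pose out of reach is approached as far as the arm can. A call with a gripper value outside its range is refused whole. The fingers move at their own pace and stop on an object; "grip_force" is the grip in N (left out, the last holds). Time passes only in rows, so rows that repeat a pose let the fingers close. It gives the time, the measured TCP pose, the force and the opening at its end, in the units of the state.
- r.get_obs(): the state, without advancing time (a new reading comes with each control period).
- r.get_image(name): name is "scene" or "top"; returns the picture (400x640x3 uint8, blue, green, red); there is no depth.
- r.calibration(name): a dict with "fovy" (degrees; the focal length in pixels is half the picture's height over the tangent of half this angle, whatever the lens; pixels are square), "cx", "cy" (the principal point, pixels), "distortion" ([k1, k2, p1, p2, k3] as OpenCV has them; the pictures are not rectified), "R" (3x3) and "t" (3): a world point X has camera coordinates R X + t. Camera axes: x right, y down, z forward; pixel columns grow to the right and rows downward; lengths in m; the calibration is good to about 2 mm. A picture is of the moment at which its call begins. calibration takes no time and is no camera call.
- r.hand_in(): hands the job in, once; it reports no verdict.
Trained networks look in the newest picture that a camera, given by its name, has taken for a name from the list of things; names that differ only in an ending like _2 or _b are one class to them, and where a whole thing is asked for, a point or a joint stands for the part that bears it (a point fixed in the world has none). Each returns a list of dicts, best first, with "confidence" (0 to 1); they miss things now and then, are a little off and sometimes report something else, mostly with a low value. They report only what shows in the picture. A call takes as long as a camera call.
- r.cut_out(target, camera): "pixels" (400x640 bool, what is visible of it).
- r.mark_of(target, camera): "location" ([x, y, z] in m, in world coordinates, good to about 4 mm: a listed point, or the origin of a listed thing).
The state is a dict: "time": time; "qpos": joint angles; "qvel": joint speeds; "joint_efforts": joint torques, N m; "tcp_pos": TCP position; "tool_rot": TCP orientation; "force": force on the tool from outside, world axes, zero at the start; "ft_torque": the same for the moment, N m; "grip_width": finger opening in m.
Only numpy, scipy, OpenCV 4.12 (cv2) and the standard library are available. Lean on these libraries where they do the work, as an engineer would, in place of code of your own. Each camera call takes 0.05 s, during which the arm holds its last target.

## Working session

There is one attempt and no reset: what is moved stays moved. The work goes in short steps, Python scripts to look and compute and a tool call to move; the robot and the scene stay as the last step left them, time stands still between calls to the robot, and variables do not carry over. Pictures are saved under pics/ and viewed, and the job is handed in when it is done.

Besides the shell and the picture viewer there is one more tool, called in YAML: its name, and indented under it one key for each argument. move_arm: Moves the arm, as the interface text tells. Its arguments: {"type":"object","properties":{"series":{"type":"array"},"grip_force":{"type":"number"}},"required":["series"]}

```bash
ls -la; mkdir -p pics; python3 - <<'E'
from cell import r
import cv2,numpy as np
o=r.get_obs()
for k,v in o.items(): print(k,np.round(v,4))
for c in ("scene","top"):
    im=r.get_image(c); cv2.imwrite(f"pics/{c}0.png",im)
    print(c,r.calibration(c))
for t in ["rinser","rinser_gap","rinser_lug","ring","ring_tip","ring_center","pick","pick_handle","stand","tray","mug","pitcher","glass","tamper"]:
    for c in ("top","scene"):
        for d in r.mark_of(t,c)[:2]: print(t,c,np.round(d["location"],4),round(d["confidence"],2))
print(r.get_obs()["time"])
E
```

```text
total 12
drwxr-xr-x  3 agent agent 4096 Dec  6 21:52 .
drwxr-xr-x 23 root  root  4096 Dec  6 21:52 ..
drwxr-xr-x  2 agent agent 4096 Dec  6 21:52 pics
time 0.0
qpos [ 1.0679  0.0879  1.3723  0.      1.6836 -0.1031]
qvel [ 0.     -0.      0.0013 -0.0001  0.0009  0.0007]
joint_efforts [ 8.00000e-04 -3.40183e+01 -3.02430e+01  7.17000e-02  3.30000e-02
 -1.00000e-04]
tcp_pos [0.2138 0.5061 0.2043]
tool_rot [ 1.986e-01  9.801e-01 -1.100e-03 -3.000e-04]
force [0.2899 0.1537 0.902 ]
ft_torque [-0.0213  0.0164  0.0403]
grip_width 0.0942
scene {'fovy': 56.92464653767606, 'cx': 320.42041623718916, 'cy': 190.3856093355771, 'distortion': array([-0.06160216,  0.        ,  0.        ,  0.        ,  0.        ]), 'R': array([[ 0.50110693,  0.86524728,  0.01545906],
       [ 0.45947004, -0.2508787 , -0.85202533],
       [-0.73333425,  0.43405877, -0.52327226]]), 't': array([-0.32848789, -0.2012328 ,  1.25897969])}
top {'fovy': 53.07559958196308, 'cx': 322.9561386189368, 'cy': 201.62588017382674, 'distortion': array([-0.02809249,  0.        ,  0.        ,  0.        ,  0.        ]), 'R': array([[-0.00
[... 794 characters left out ...]
] 0.66
pick_handle top [ 0.4964 -0.3202  0.1093] 0.68
pick_handle scene [ 0.4977 -0.3218  0.1053] 0.8
stand scene [ 0.4985 -0.3161 -0.0015] 0.86
tray top [ 0.4424  0.2762 -0.0019] 0.84
tray scene [0.4441 0.2728 0.0015] 0.73
tray scene [0.7497 0.2043 0.003 ] 0.42
mug top [0.7489 0.2021 0.0009] 0.77
mug scene [0.7512 0.2075 0.0041] 0.75
pitcher top [ 8.011e-01 -1.010e-02  5.000e-04] 0.78
pitcher scene [ 0.8003 -0.011   0.0026] 0.66
pitcher scene [ 0.5476 -0.0496  0.0414] 0.23
glass top [ 0.7284 -0.2161  0.0012] 0.87
glass top [ 8.005e-01 -9.700e-03 -5.000e-04] 0.7
glass scene [ 0.7278 -0.2132  0.0038] 0.79
glass scene [ 0.5824 -0.04    0.0212] 0.26
tamper top [ 0.6791  0.2997 -0.0013] 0.54
1.5
```

View pics/top0.png

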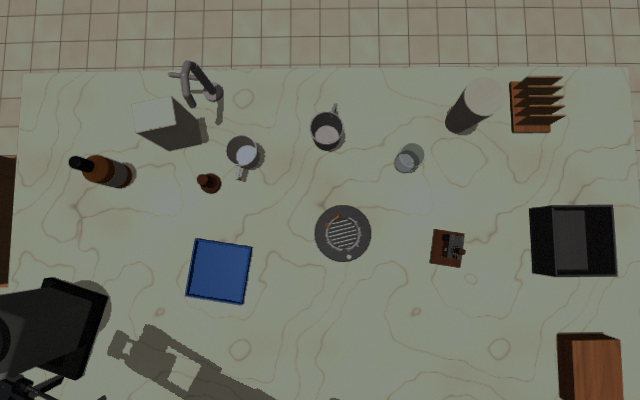

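View pics/scene0.png

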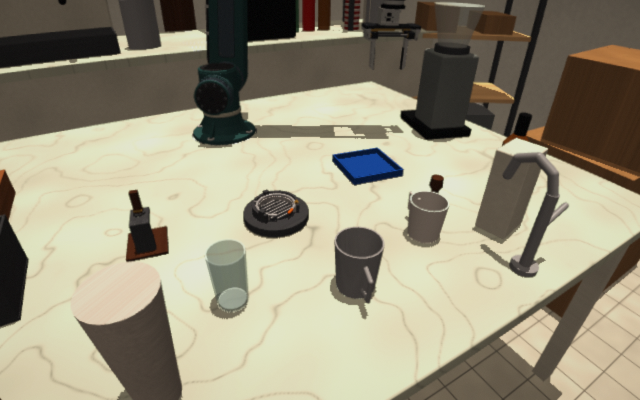

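```bash
python3 - <<'E'
import cv2
a=cv2.imread("pics/top0.png")
# rinser and stand crop
b=cv2.imread("pics/scene0.png")
cv2.imwrite("pics/c1.png",cv2.resize(a[40:140,310:430],None,fx=6,fy=6,interpolation=cv2.INTER_CUBIC)[:600,:800])
cv2.imwrite("pics/c2.png",cv2.resize(b[100:220,250:400],None,fx=5,fy=5,interpolation=cv2.INTER_CUBIC))
E
```

```text
(no output)
```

The top view shows the rinser at about (343,233) with the orange sleeve near (333,216), the stand at (448,247) and the tray at (220,270). In the scene view the rinser is at (276,211) and the pick's stand at (143,235).

```bash
python3 - <<'E'
import cv2
a=cv2.imread("pics/top0.png")
b=cv2.imread("pics/scene0.png")
f=lambda im,y,x,h,w,s:cv2.resize(im[y:y+h,x:x+w],None,fx=s,fy=s,interpolation=cv2.INTER_CUBIC)
cv2.imwrite("pics/c3.png",f(a,200,308,70,70,8))
cv2.imwrite("pics/c4.png",f(b,180,235,60,85,9))
cv2.imwrite("pics/c5.png",f(a,220,420,55,60,10))
cv2.imwrite("pics/c6.png",f(b,180,115,85,65,7))
E
```

```text
(no output)
```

View pics/c3.png

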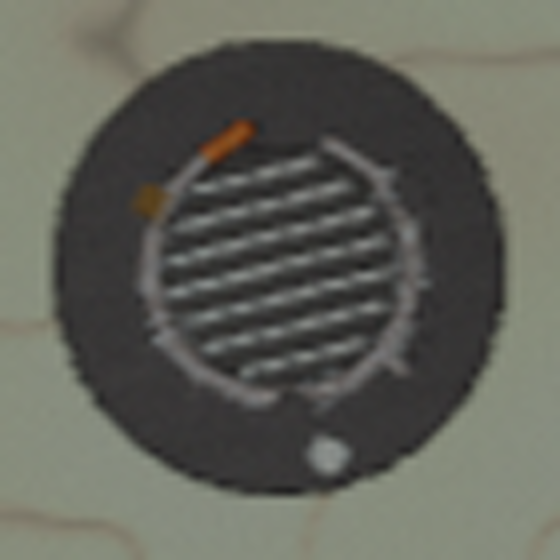

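View pics/c4.png

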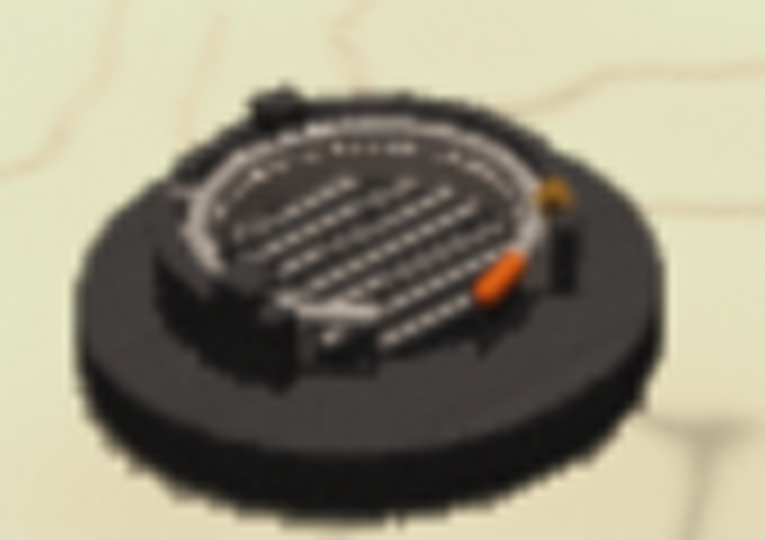

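View pics/c5.png

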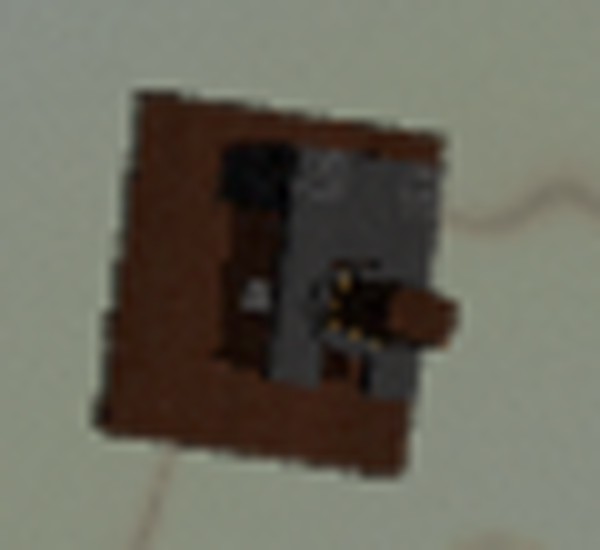

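View pics/c6.png

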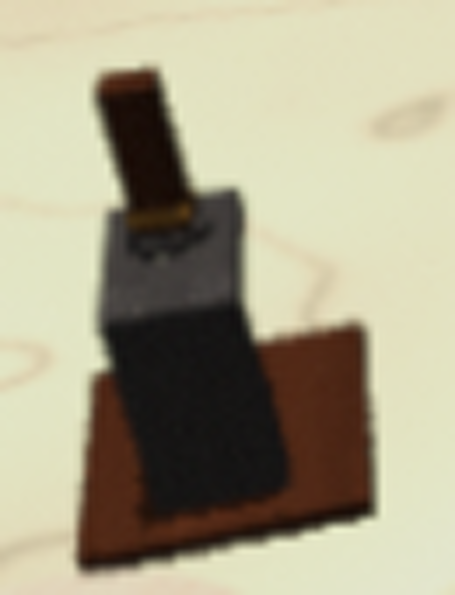

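The crops show the brass lug at top (326.5,225) and the orange sleeve running from about (334,220) to (339,216). The fork slot opens toward world −x. A light spot at (451.5,249) may be the pick's toe. Next I'll fit poses with the known geometry.

```bash
cat > h.py <<'E'
import numpy as np,cv2
from scipy.optimize import least_squares
from cell import r
def K(c):
    k=r.calibration(c); f=200/np.tan(np.radians(k["fovy"]/2))
    return np.array([[f,0,k["cx"]],[0,f,k["cy"]],[0,0,1]]),np.array(k["distortion"]),np.array(k["R"]),np.array(k["t"])
CAM={c:K(c) for c in("scene","top")}
def proj(c,X):
    M,d,R,t=CAM[c]
    return cv2.projectPoints(np.asarray(X,float).reshape(-1,3),cv2.Rodrigues(R)[0],t,M,d)[0].reshape(-1,2)
def back(c,uv,z):
    M,d,R,t=CAM[c]
    p=cv2.undistortPoints(np.asarray(uv,float).reshape(-1,1,2),M,d).reshape(-1,2)
    D=np.c_[p,np.ones(len(p))]@R; o=-R.T@t
    s=(z-o[2])/D[:,2]; return o+s[:,None]*D
def crop(im,x,y,w,h,s,name,polys=()):
    """polys: list of (uv Nx2,color,closed)"""
    o=cv2.resize(im[y:y+h,x:x+w],None,fx=s,fy=s,interpolation=cv2.INTER_CUBIC)
    for uv,col,cl in polys:
        q=((np.asarray(uv)-[x,y]+0.5)*s-0.5)
        cv2.polylines(o,[np.round(q*8).astype(np.int32).reshape(-1,1,2)],cl,col,1,cv2.LINE_AA,3)
    cv2.imwrite(name,o)
def place(P,x,y,yaw,z=0):
    c,s=np.cos(yaw),np.sin(yaw); P=np.asarray(P,float)
    return np.c_[c*P[:,0]-s*P[:,1]+x,s*P[:,0]+c*P[:,1]+y,P[:,2]+z]
def circ(rad,z,a0=0,a1=360,n=90):
    a=np.radians(np.linspace(a0,a1,n)); return np.c_[rad*np.cos(a),rad*np.sin(a),0*a+z]
def tri(uvt,uvs):
    """triangulate one point from both cams"""
    A=[];b=[]
    for c,uv in(("top",uvt),("scene",uvs)):
        M,d,R,t=CAM[c]; p=cv2.undistortPoints(np.array(uv,float).reshape(1,1,2),M,d).ravel()
        for i in(0,1): A.append(R[i]-p[i]*R[2]); b.append(p[i]*t[2]-t[i])
    s=np.linalg.lstsq(np.array(A),np.array(b),rcond=None); return s[0],s[1]
E
python3 - <<'E'
from h import *
a={"top":cv2.imread("pics/top0.png"),"scene":cv2.imread("pics/scene0.png")}
for c in a:
    im=a[c].astype(float); B,G,R=im[...,0],im[...,1],im[...,2]
    m=(R>1.6*G)&(R-B>60)
    reg=np.zeros(m.shape,bool)
    u,v=proj(c,[[0.58,-0.03,0.04]])[0].astype(int); reg[v-15:v+15,u-15:u+15]=1
    m&=reg; ys,xs=np.nonzero(m); w=(R-G)[m]
    P=back(c,np.c_[xs,ys],0.037)
    mu=np.average(P,axis=0,weights=w); C=np.cov(P[:,:2].T,aweights=w); ev,V=np.linalg.eigh(C)
    d=V[:,1]; s=(P[:,:2]-mu[:2])@d
    print(c,len(xs),np.round(mu,4),"dir",np.degrees(np.arctan2(d[1],d[0])),"len",np.ptp(s),np.sqrt(12*ev[1]),np.sqrt(12*ev[0]))
    # brass
    m=(R-B>35)&(R<1.6*G)&(G>B*1.3)&reg
    u,v=proj(c,[[0.561,-0.015,0.044]])[0].astype(int); reg[:]=0; reg[v-8:v+8,u-8:u+8]=1
    m=(R-B>30)&(R<2.2*G)&reg&~((R>1.6*G)&(R-B>60))
    ys,xs=np.nonzero(m); print(" brass",len(xs),np.round(back(c,[[xs.mean(),ys.mean()]],0.043),4),xs.mean(),ys.mean())
    # rinser outline
    for t in("rinser","tray","stand","pick"):
        q=r.cut_out(t,c)
        if q:
            k=q[0]; mm=k["pixels"]; ys,xs=np.nonzero(mm); print(" ",t,round(k["confidence"],2),mm.sum(),xs.min(),xs.max(),ys.min(),ys.max())
            np.save(f"m_{t}_{c}.npy",mm)
E
```

```text
top 16 [ 0.582  -0.0339  0.037 ] dir 123.75406975869859 len 0.015546406358433735 0.017433875261884255 0.006265392305429016
 brass 16 [[ 0.5653 -0.0125  0.043 ]] 327.75 223.5
  rinser 0.9 2563 314 370 205 262
  tray 0.92 3578 185 252 239 304
  stand 0.74 210 325 359 216 249
  pick 0.56 1005 429 464 229 266
scene 20 [ 0.582  -0.0341  0.037 ] dir 129.0431676796845 len 0.020509659135267293 0.020007862056536967 0.0072175111397954775
 brass 55 [[ 0.5467 -0.0013  0.043 ]] 296.1454545454545 196.4181818181818
  rinser 0.83 2187 243 309 191 236
  tray 0.58 1862 332 404 147 185
  stand 0.75 1608 126 168 207 262
  pick 0.7 305 128 145 190 216
```

```bash
python3 - <<'E'
from h import *
from scipy.optimize import minimize
a={"top":cv2.imread("pics/top0.png"),"scene":cv2.imread("pics/scene0.png")}
S=8
def render(c,X,off):
    uv=(proj(c,X)-off+0.5)*S-0.5
    h=cv2.convexHull(uv.astype(np.float32))
    m=np.zeros((120*S,120*S),np.uint8); cv2.fillPoly(m,[np.round(h).astype(np.int32)],255)
    return cv2.resize(m,(120,120),interpolation=cv2.INTER_AREA)/255.
tray=np.array([[x,y,z] for x in(-.075,.075) for y in(-.075,.075) for z in(0,.022)])
def fit(t,pts,x0,useyaw,cams=("top","scene")):
    ms={}
    for c in cams:
        m=np.load(f"m_{t}_{c}.npy").astype(np.float32); ys,xs=np.nonzero(m); off=np.array([int(xs.mean())-60,int(ys.mean())-60])
        ms[c]=(m[off[1]:off[1]+120,off[0]:off[0]+120],off)
    def cost(p):
        X=place(pts,p[0]/100,p[1]/100,p[2]/1 if useyaw else 0)
        return sum(np.abs(render(c,X,ms[c][1])-ms[c][0]).sum()/ms[c][0].sum() for c in cams)
    s=minimize(cost,x0,method="Nelder-Mead",options=dict(initial_simplex=np.array([x0]+[np.array(x0)+d for d in np.diag([.5,.5,.1])]),xatol=1e-3,fatol=1e-5))
    print(t,cams,np.round(s.x[:2]*10,2),"yaw deg",np.degrees(s.x[2]),s.fun)
for cams in(("top",),("scene",),("top","scene")):
    fit("rinser",np.r_[circ(.074,0),circ(.074,.022)],[54.2,-4.8,0],False,cams)
    fit("tray",tray,[44.3,27.5,0.1],True,cams)
p=None
# stand base corners from crop c5 (scale10, origin 420,220)
q=np.array([[138,95],[440,135],[405,472],[100,432]])/10-.05+[420,220]
for z in(0,.006,.01):
    X=back("top",q,z); print(np.round(X[:,:2],4).tolist(),X.mean(0).round(4),[np.linalg.norm(X[i]-X[i-1]).round(4) for i in range(4)])
e=(X[0]-X[3])+(X[1]-X[2]); print("yaw x", np.degrees(np.arctan2(e[1],e[0])))
E
```

```text
rinser ('top',) [542.25 -49.06] yaw deg 1.1292549819562128 0.04079318812971931
tray ('top',) [443.87 270.91] yaw deg -9.003111959176596 0.0278477405495457
rinser ('scene',) [541.19 -50.09] yaw deg -0.4574680000138351 0.15125563714283152
tray ('scene',) [448.55 269.85] yaw deg -8.411160077863661 0.036147090415113416
rinser ('top', 'scene') [542.02 -49.37] yaw deg 5.061653166953468 0.19727543490840577
tray ('top', 'scene') [445.81 270.71] yaw deg -9.240118549681826 0.08970380656160555
[[0.5501, -0.2913], [0.5391, -0.3705], [0.4514, -0.3583], [0.4622, -0.2789]] [ 0.5007 -0.3248  0.    ] [np.float64(0.0887), np.float64(0.08), np.float64(0.0886), np.float64(0.0802)]
[[0.5499, -0.2897], [0.5391, -0.3685], [0.4518, -0.3564], [0.4626, -0.2774]] [ 0.5009 -0.323   0.006 ] [np.float64(0.0882), np.float64(0.0795), np.float64(0.0881), np.float64(0.0797)]
[[0.5498, -0.2887], [0.539, -0.3672], [0.4521, -0.3551], [0.4628, -0.2764]] [ 0.5009 -0.3218  0.01  ] [np.float64(0.0879), np.float64(0.0792), np.float64(0.0877), np.float64(0.0794)]
yaw x -7.978353709289361
```

```bash
cat > ov.py <<'E'
from h import *
def box(x0,x1,y0,y1,z0,z1):
    t=[[x0,y0],[x1,y0],[x1,y1],[x0,y1]]
    return [np.array([[*p,z] for p in t]) for z in(z0,z1)]
def rinser_polys(c,x,y,yaw,ringyaw=None):
    L=[];P=lambda X,col,cl=False:L.append((proj(c,place(X,x,y,yaw)),col,cl))
    P(circ(.074,0),(0,255,0));P(circ(.074,.022),(0,255,0))
    P(circ(.052,.0415,36,300),(255,255,0)); P(circ(.0375,.034,36,300),(255,255,0))
    P(circ(.042,.037,22,324),(0,0,255))
    for a,w,r0,z in((50,.010,.0418,.046),(170,.012,.0415,.0475),(285,.012,.0415,.0475)):
        a=np.radians(a);ca,sa=np.cos(a),np.sin(a)
        P([[ca*R-sa*s,sa*R+ca*s,z] for R,s in((r0,-w/2),(.052,-w/2),(.052,w/2),(r0,w/2))],(255,0,255),True)
    a=np.radians(216);P([[.042*np.cos(a),.042*np.sin(a),.037],[.052*np.cos(a),.052*np.sin(a),.037]],(0,0,255))
    return L
def stand_polys(c,x,y,yaw,pyaw):
    L=[];P=lambda X,col,cl=True,q=yaw:L.append((proj(c,place(X,x,y,q)),col,cl))
    for b in box(-.020,.012,-.006,.006,.067,.075): P(b,(255,255,0))
    for b in box(.024,.038,-.012,.012,0,.09)[1:]: P(b,(255,0,255))
    for b in box(-.008,.008,-.006,.006,.079,.127): P(b,(0,0,255),True,pyaw)
    P(circ(.011,.079),(0,255,255)); 
    for b in box(-.003,.011,-.004,.004,.017,.021): P(b,(0,255,0),True,pyaw)
    return L
E
python3 - <<'E'
from ov import *
a={"top":cv2.imread("pics/top0.png"),"scene":cv2.imread("pics/scene0.png")}
crop(a["top"],308,198,70,70,8,"pics/o1.png",rinser_polys("top",.542,-.0493,np.radians(8)))
crop(a["scene"],235,180,85,60,9,"pics/o2.png",rinser_polys("scene",.542,-.0493,np.radians(8)))
crop(a["top"],420,220,60,55,10,"pics/o3.png",stand_polys("top",.4975,-.3205,np.radians(-8),np.radians(90)))
crop(a["scene"],115,180,65,85,7,"pics/o4.png",stand_polys("scene",.4975,-.3205,np.radians(-8),np.radians(90)))
E
```

```text
(no output)
```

View pics/o1.png

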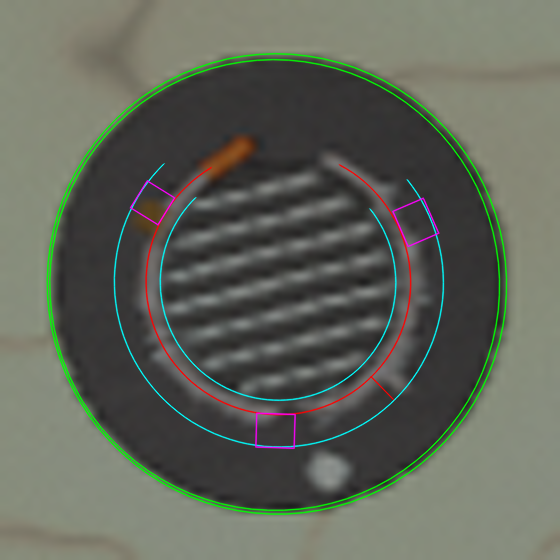

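View pics/o2.png

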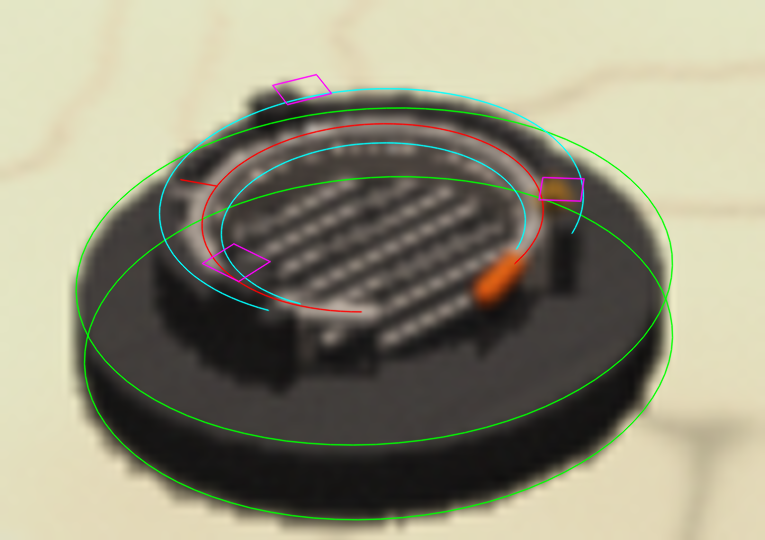

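View pics/o3.png

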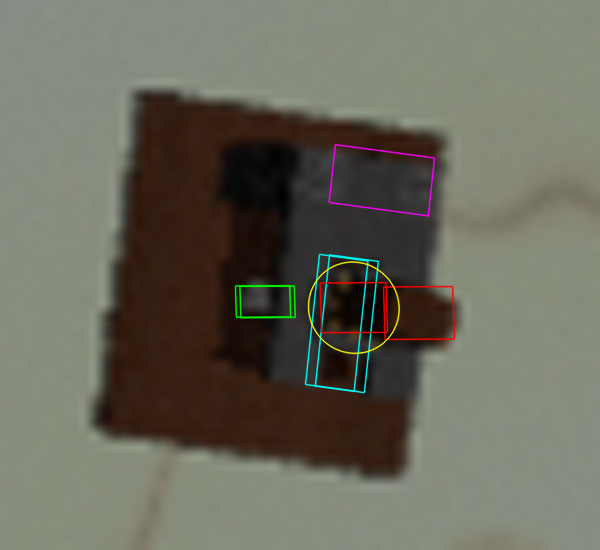

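View pics/o4.png

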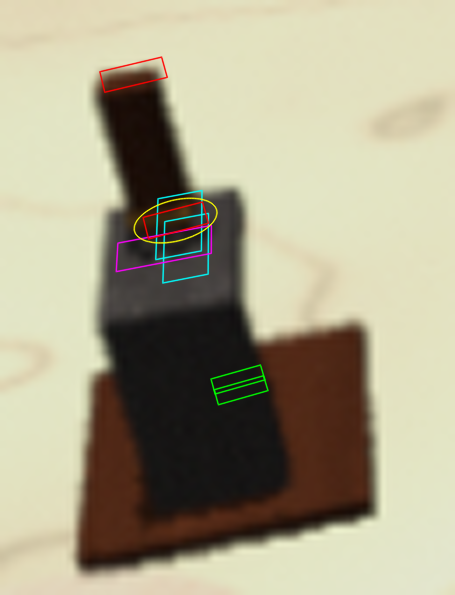

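Top overlay: the brass lug shows at (150,215) in the crop and is drawn at (152,203), so the rinser yaw is about +13°, not 8°. The tang at about (400,388) agrees. The pick hangs at about (0.4965, −0.3215) with its toe pointing to world +y (yaw about 82°). First I'll check the refined overlays and work out the first move.

```bash
cat >> h.py <<'E'
def tool():
    o=r.get_obs(); from scipy.spatial.transform import Rotation as Ro
    return np.array(o["tcp_pos"]),Ro.from_quat(o["tool_rot"]).as_matrix(),o
def shift(x,y,z,phi=None):
    """shift in tool axes (mm) and spin (deg) to TCP world target, tool x heading phi deg"""
    p,R,o=tool(); d=R.T@(np.array([x,y,z])-p)*1000
    cur=np.degrees(np.arctan2(R[1,0],R[0,0])); sp=None if phi is None else -((phi-cur+180)%360-180)
    print("shift",np.round(d,1),"spin",None if sp is None else round(sp,1),"| phi now",round(cur,2),"pos",np.round(p,4),"tilt",np.round(R[:2,2],4),"F",np.round(o["force"],2),"w",round(o["grip_width"],4),"t",round(o["time"],2))
E
python3 - <<'E'
from ov import *
a={"top":cv2.imread("pics/top0.png"),"scene":cv2.imread("pics/scene0.png")}
crop(a["top"],308,198,70,70,8,"pics/o5.png",rinser_polys("top",.542,-.0493,np.radians(13)))
crop(a["scene"],235,180,85,60,9,"pics/o6.png",rinser_polys("scene",.5412,-.0513,np.radians(13)))
crop(a["top"],420,220,60,55,10,"pics/o7.png",stand_polys("top",.4966,-.3215,np.radians(-8),np.radians(82)))
shift(.4967,-.3215,.19,82)
E
```

```text
shift [-582.6 -652.9   15.5] spin 75.1 | phi now 157.1 pos [0.2141 0.5066 0.2055] tilt [0.0001 0.0001] F [-0.82 -0.1   0.42] w 0.0943 t 1.9
```

View pics/o5.png

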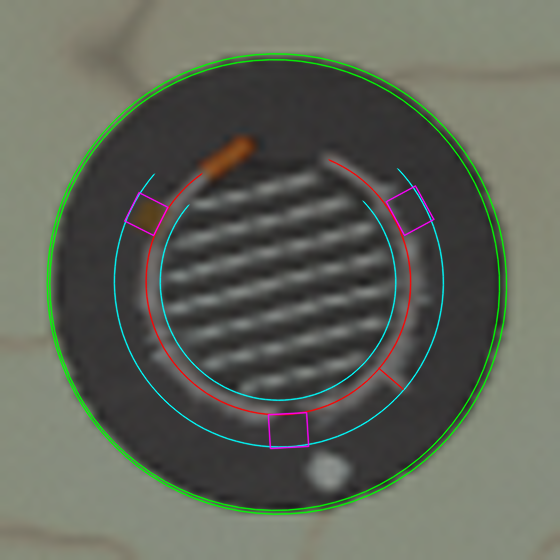

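View pics/o6.png

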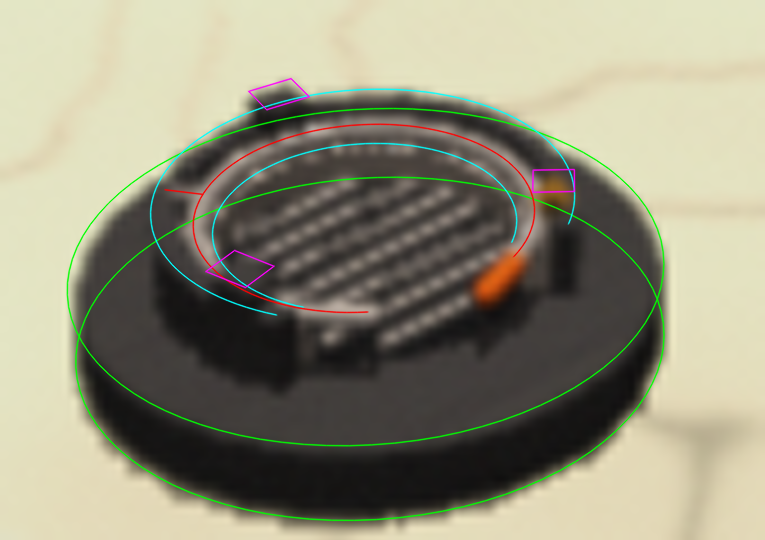

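View pics/o7.png

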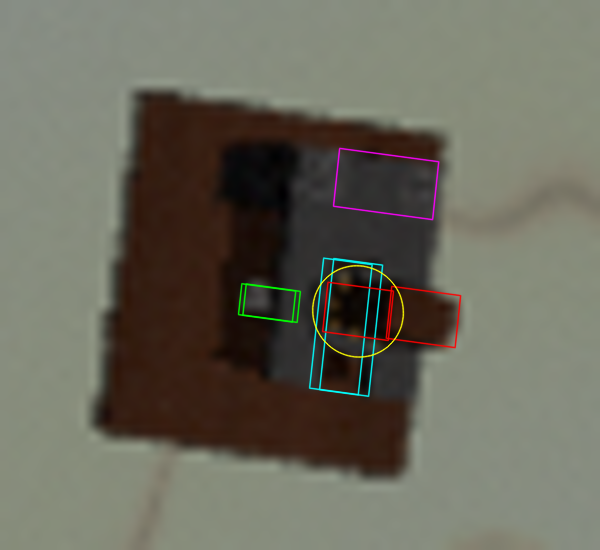

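At yaw 13° the model lines up with the brass lug (150,213), the plain lugs, the tang (395,382) and the plain end (328,158). The pick overlay also fits. Moving to above the pick.

move_arm:
  series:
    - {"x":-582,"y":-653,"z":10,"spin":75,"fingers":50}
    - {"x":-582,"y":-653,"z":10,"spin":75,"fingers":50}
    - {"x":-582,"y":-653,"z":10,"spin":75,"fingers":50}
    - {"x":-582,"y":-653,"z":10,"spin":75,"fingers":50}
    - {"x":-582,"y":-653,"z":10,"spin":75,"fingers":50}
    - {"x":-582,"y":-653,"z":10,"spin":75,"fingers":50}
    - {"x":-582,"y":-653,"z":10,"spin":75,"fingers":50}
    - {"x":-582,"y":-653,"z":10,"spin":75,"fingers":50}
  grip_force: 50

```text
time: 2.57
tcp_pos: [0.3216, 0.1894, 0.2019]
tool_rot: [0.646, 0.763, 0.001, 0.0]
force: [0.9, 0.7, 0.2]
grip_width: 0.0478
```

```bash
python3 - <<'E'
from h import *
shift(.4967,-.3215,.19,82)
E
```

```text
shift [-532.8   88.5   11.9] spin 17.5 | phi now 99.49 pos [0.3216 0.1894 0.2019] tilt [0.0014 0.0005] F [0.88 0.71 0.16] w 0.0478 t 2.57
```

move_arm:
  series:
    - {"x":-515,"y":83,"z":10,"spin":17.5}
    - {"x":-515,"y":83,"z":10,"spin":17.5}
    - {"x":-515,"y":83,"z":10,"spin":17.5}
    - {"x":-515,"y":83,"z":10,"spin":17.5}
    - {"x":-515,"y":83,"z":10,"spin":17.5}
    - {"x":-515,"y":83,"z":10,"spin":17.5}
    - {"x":-515,"y":83,"z":10,"spin":17.5}
    - {"x":-515,"y":83,"z":10,"spin":17.5}

```text
invalid input
```

move_arm:
  series:
    - {"x":0}
    - {"x":0}

```text
invalid input
```

```bash
python3 - <<'E'
from h import *
shift(.4967,-.3215,.19,82)
E
```

```text
shift [-532.8   88.5   11.9] spin 17.5 | phi now 99.49 pos [0.3216 0.1894 0.2019] tilt [0.0014 0.0005] F [0.88 0.71 0.16] w 0.0478 t 2.57
```

move_arm:
  series:
    - {"x":-515,"y":83,"z":10,"spin":17.5,"fingers":50}
    - {"x":-515,"y":83,"z":10,"spin":17.5,"fingers":50}
    - {"x":-515,"y":83,"z":10,"spin":17.5,"fingers":50}
    - {"x":-515,"y":83,"z":10,"spin":17.5,"fingers":50}
    - {"x":-515,"y":83,"z":10,"spin":17.5,"fingers":50}
    - {"x":-515,"y":83,"z":10,"spin":17.5,"fingers":50}
    - {"x":-515,"y":83,"z":10,"spin":17.5,"fingers":50}
    - {"x":-515,"y":83,"z":10,"spin":17.5,"fingers":50}

```text
time: 3.23
tcp_pos: [0.43, -0.1264, 0.1956]
tool_rot: [0.753, 0.658, 0.0, 0.0]
force: [-0.1, 0.3, -0.3]
grip_width: 0.0471
```

```bash
python3 - <<'E'
from h import *
shift(.4967,-.3215,.19,82)
E
```

```text
shift [-184.4   92.4    5.7] spin 0.3 | phi now 82.25 pos [ 0.43   -0.1264  0.1956] tilt [ 0.0011 -0.0001] F [-0.08  0.31 -0.25] w 0.0471 t 3.23
```

move_arm:
  series:
    - {"x":-168,"y":86,"z":6,"spin":0,"fingers":50}
    - {"x":-168,"y":86,"z":6,"spin":0,"fingers":50}
    - {"x":-168,"y":86,"z":6,"spin":0,"fingers":50}
    - {"x":-168,"y":86,"z":6,"spin":0,"fingers":50}
    - {"x":-168,"y":86,"z":6,"spin":0,"fingers":50}
    - {"x":-168,"y":86,"z":6,"spin":0,"fingers":50}
    - {"x":-168,"y":86,"z":6,"spin":0,"fingers":50}
    - {"x":-168,"y":86,"z":6,"spin":0,"fingers":50}

```text
time: 3.9
tcp_pos: [0.4923, -0.3014, 0.1891]
tool_rot: [0.753, 0.658, 0.0, -0.0]
force: [1.4, -0.4, 0.2]
grip_width: 0.0467
```

```bash
python3 - <<'E'
from h import *
shift(.4967,-.3215,.088,82)
E
```

```text
shift [-19.4   7.1 101.1] spin 0.3 | phi now 82.31 pos [ 0.4923 -0.3014  0.1891] tilt [-0.0004  0.001 ] F [ 1.37 -0.41  0.17] w 0.0467 t 3.9
```

move_arm:
  series:
    - {"x":-19,"y":7,"z":30,"spin":0,"fingers":50}
    - {"x":-19,"y":7,"z":60,"spin":0,"fingers":50}
    - {"x":-19,"y":7,"z":60,"spin":0,"fingers":50}
    - {"x":-19,"y":7,"z":60,"spin":0,"fingers":50}

```text
time: 4.23
tcp_pos: [0.4957, -0.3196, 0.128]
tool_rot: [0.753, 0.659, -0.0, -0.002]
force: [0.6, 0.3, 0.1]
grip_width: 0.047
```

```bash
python3 - <<'E'
from ov import *
for c,n,(x,y,w,h,s) in(("top","t1",(400,200,80,80,7)),("scene","s1",(100,130,90,120,5))):
    im=r.get_image(c); shift(.4967,-.3215,.088,82)
    p,R,o=tool(); 
    crop(im,x,y,w,h,s,f"pics/{n}.png",[(proj(c,[p,p-[0,0,.019]*np.array([0,0,-1])]),(0,255,0),False)])
E
```

```text
shift [-1.  -0.1 42.2] spin 0.4 | phi now 82.38 pos [ 0.4969 -0.3205  0.1302] tilt [0.0003 0.0003] F [ 0.51  0.14 -0.25] w 0.0472 t 4.28
shift [-0.3 -1.  43.6] spin 0.4 | phi now 82.38 pos [ 0.4977 -0.3212  0.1316] tilt [ 0.0025 -0.0016] F [0.61 0.27 0.57] w 0.047 t 4.33
```

View pics/t1.png

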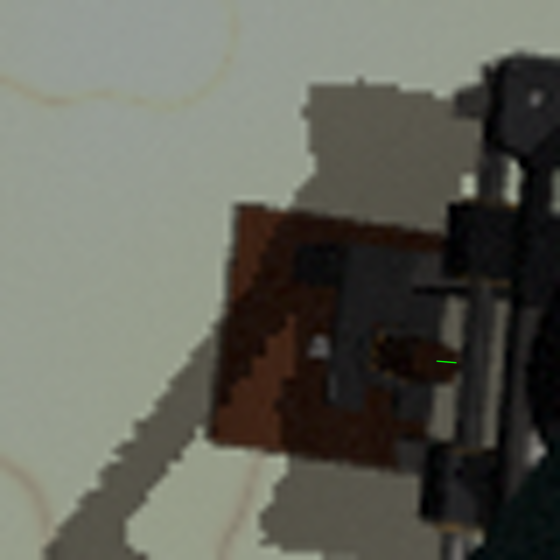

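View pics/s1.png

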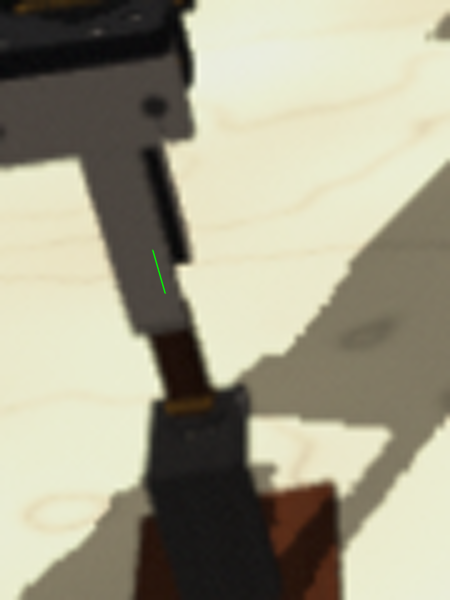

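The gripper straddles the handle: its top is at crop (440,362) and the TCP projects at (436,361). Descend and close.

move_arm:
  series:
    - {"x":-0.5,"y":-0.5,"z":20,"spin":0,"fingers":50}
    - {"x":-0.5,"y":-0.5,"z":42,"spin":0,"fingers":50}
    - {"x":-0.5,"y":-0.5,"z":42,"spin":0,"fingers":50}
    - {"x":-0.5,"y":-0.5,"z":42,"spin":0,"fingers":5}
    - {"x":-0.5,"y":-0.5,"z":42,"spin":0,"fingers":5}
    - {"x":-0.5,"y":-0.5,"z":42,"spin":0,"fingers":5}
    - {"x":-0.5,"y":-0.5,"z":42,"spin":0,"fingers":5}
    - {"x":-0.5,"y":-0.5,"z":42,"spin":0,"fingers":5}
  grip_force: 50

```text
time: 5.0
tcp_pos: [0.4969, -0.3227, 0.0887]
tool_rot: [0.753, 0.658, 0.0, 0.001]
force: [-0.1, -0.2, 0.4]
grip_width: 0.0171
```

```bash
python3 - <<'E'
from h import *
shift(.4967,-.3215,.088,82)
E
```

```text
shift [ 1.2 -0.4  0.7] spin 0.3 | phi now 82.3 pos [ 0.4969 -0.3227  0.0887] tilt [ 0.002  -0.0014] F [-0.05 -0.17  0.39] w 0.0171 t 5.0
```

move_arm:
  series:
    - {"x":0,"y":0,"z":0,"spin":0,"fingers":5}
    - {"x":0,"y":0,"z":0,"spin":0,"fingers":5}
    - {"x":0,"y":0,"z":0,"spin":0,"fingers":5}
    - {"x":0,"y":0,"z":0,"spin":0,"fingers":5}

```text
time: 5.33
tcp_pos: [0.4968, -0.3226, 0.0882]
tool_rot: [0.753, 0.658, 0.0, 0.001]
force: [-0.3, 0.5, 4.8]
grip_width: 0.0118
```

```bash
python3 - <<'E'
from h import *
shift(.4967,-.3215,.088,82)
E
```

```text
shift [ 1.1 -0.2  0.2] spin 0.3 | phi now 82.3 pos [ 0.4968 -0.3226  0.0882] tilt [ 0.0015 -0.0009] F [-0.27  0.51  4.79] w 0.0118 t 5.33
```

Gripped across the 12 mm faces (11.8 mm). Lift it 6 mm and draw it out along −y of the tool, which is the stand's −x.

move_arm:
  series:
    - {"x":0,"y":0,"z":-7,"spin":0,"fingers":5}
    - {"x":0,"y":0,"z":-7,"spin":0,"fingers":5}
    - {"x":0,"y":-25,"z":-7,"spin":0,"fingers":5}
    - {"x":0,"y":-50,"z":-7,"spin":0,"fingers":5}
    - {"x":0,"y":-50,"z":-40,"spin":0,"fingers":5}
    - {"x":0,"y":-50,"z":-80,"spin":0,"fingers":5}
    - {"x":0,"y":-50,"z":-80,"spin":0,"fingers":5}
    - {"x":0,"y":-50,"z":-80,"spin":0,"fingers":5}

```text
time: 6.0
tcp_pos: [0.4479, -0.3167, 0.1704]
tool_rot: [0.753, 0.658, 0.0, 0.003]
force: [-0.1, 0.2, -0.3]
grip_width: 0.0115
```

```bash
python3 - <<'E'
from ov import *
im=r.get_image("scene"); crop(im,60,80,140,170,3.5,"pics/s2.png")
shift(.4967,-.3215,.088,82)
th=np.radians(13)
E
```

```text
shift [ 1.2 49.8 80.2] spin 0.3 | phi now 82.29 pos [ 0.447  -0.3159  0.1681] tilt [ 0.0015 -0.0013] F [-0.32 -0.7  -0.87] w 0.0116 t 6.05
```

View pics/s2.png

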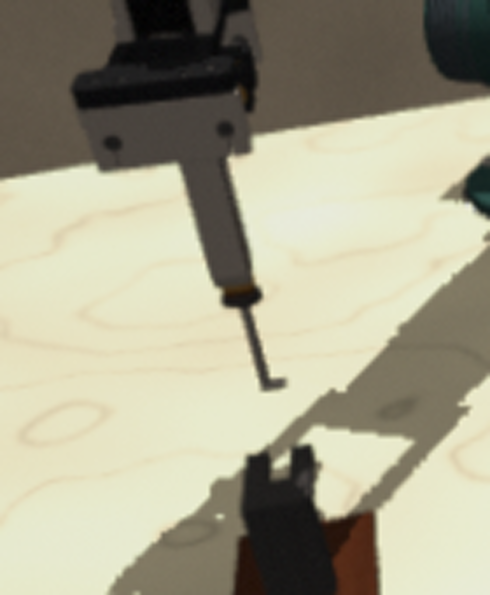

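The pick hangs clear of the fork, held upright, toe to the right at crop (275,384). Now take it to a stand-off outside the tail with the toe pointing inward (heading 215°).

```bash
python3 - <<'E'
from h import *
shift(.5991,-.0227,.160,215)
E
```

```text
shift [311.  111.3   8. ] spin -132.7 | phi now 82.29 pos [ 0.447  -0.3159  0.1681] tilt [ 0.0015 -0.0013] F [-0.32 -0.7  -0.87] w 0.0116 t 6.05
```

move_arm:
  series:
    - {"x":311,"y":111,"z":0,"spin":-132.7,"fingers":5}
    - {"x":311,"y":111,"z":0,"spin":-132.7,"fingers":5}
    - {"x":311,"y":111,"z":0,"spin":-132.7,"fingers":5}
    - {"x":311,"y":111,"z":0,"spin":-132.7,"fingers":5}
    - {"x":311,"y":111,"z":0,"spin":-132.7,"fingers":5}
    - {"x":311,"y":111,"z":0,"spin":-132.7,"fingers":5}
    - {"x":311,"y":111,"z":0,"spin":-132.7,"fingers":5}
    - {"x":311,"y":111,"z":0,"spin":-132.7,"fingers":5}

```text
time: 6.72
tcp_pos: [0.5982, -0.0197, 0.1648]
tool_rot: [0.342, 0.94, -0.0, -0.002]
force: [0.7, 0.4, -0.3]
grip_width: 0.0117
```

```bash
python3 - <<'E'
from h import *
shift(.5991,-.0227,.160,215)
E
```

```text
shift [-2.6 -1.7  4.7] spin -75.0 | phi now 139.99 pos [ 0.5982 -0.0197  0.1648] tilt [-0.0039  0.0007] F [ 0.69  0.44 -0.3 ] w 0.0117 t 6.72
```

move_arm:
  series:
    - {"x":0,"y":0,"z":0,"spin":-75,"fingers":5}
    - {"x":0,"y":0,"z":0,"spin":-75,"fingers":5}
    - {"x":0,"y":0,"z":0,"spin":-75,"fingers":5}
    - {"x":0,"y":0,"z":0,"spin":-75,"fingers":5}
    - {"x":0,"y":0,"z":0,"spin":-75,"fingers":5}
    - {"x":0,"y":0,"z":0,"spin":-75,"fingers":5}
    - {"x":0,"y":0,"z":0,"spin":-75,"fingers":5}
    - {"x":0,"y":0,"z":0,"spin":-75,"fingers":5}

```text
time: 7.38
tcp_pos: [0.5975, -0.022, 0.1646]
tool_rot: [-0.15, 0.989, 0.001, -0.002]
force: [-0.4, -0.2, -0.1]
grip_width: 0.0114
```

```bash
python3 - <<'E'
from h import *
shift(.5991,-.0227,.132,215)
E
```

```text
shift [-1.5 -1.2 32.5] spin -17.7 | phi now -162.75 pos [ 0.5975 -0.022   0.1646] tilt [-0.0046  0.0006] F [-0.39 -0.22 -0.14] w 0.0114 t 7.38
```

move_arm:
  series:
    - {"x":-1.5,"y":-1,"z":30,"spin":-17.5,"fingers":5}
    - {"x":-1.5,"y":-1,"z":30,"spin":-17.5,"fingers":5}
    - {"x":-1.5,"y":-1,"z":30,"spin":-17.5,"fingers":5}
    - {"x":-1.5,"y":-1,"z":30,"spin":-17.5,"fingers":5}
    - {"x":-1.5,"y":-1,"z":30,"spin":-17.5,"fingers":5}
    - {"x":-1.5,"y":-1,"z":30,"spin":-17.5,"fingers":5}

```text
time: 7.88
tcp_pos: [0.5999, -0.0227, 0.1364]
tool_rot: [-0.295, 0.955, 0.0, -0.001]
force: [-0.2, -0.8, -0.1]
grip_width: 0.0115
```

```bash
python3 - <<'E'
from ov import *
for c,n,(x,y,w,h,s) in(("top","t3",(300,180,90,80,8)),("scene","s3",(230,130,110,110,5))):
    im=r.get_image(c); cv2.imwrite(f"pics/{n}raw.png",im); shift(.5991,-.0227,.132,215)
    p,R,o=tool(); yaw=np.arctan2(R[1,0],R[0,0])
    L=[]
    for b in box(-.003,.011,-.004,.004,0,.004): L.append((proj(c,place(b,p[0],p[1],yaw,p[2]-.0713)),(0,255,0),True))
    L.append((proj(c,[p-[0,0,.0713],p-[0,0,.0133]]),(0,255,0),False))
    crop(im,x,y,w,h,s,f"pics/{n}.png",L)
E
```

```text
shift [0.8 0.5 4.8] spin -0.7 | phi now -145.67 pos [ 0.6001 -0.0227  0.1368] tilt [-0.0007  0.0002] F [-0.38 -0.51 -0.62] w 0.0121 t 7.93
shift [0.9 0.6 5.1] spin -0.7 | phi now -145.65 pos [ 0.6002 -0.0227  0.1371] tilt [-0.0001  0.0001] F [ 0.55 -0.56 -0.61] w 0.0115 t 7.98
```

View pics/t3.png

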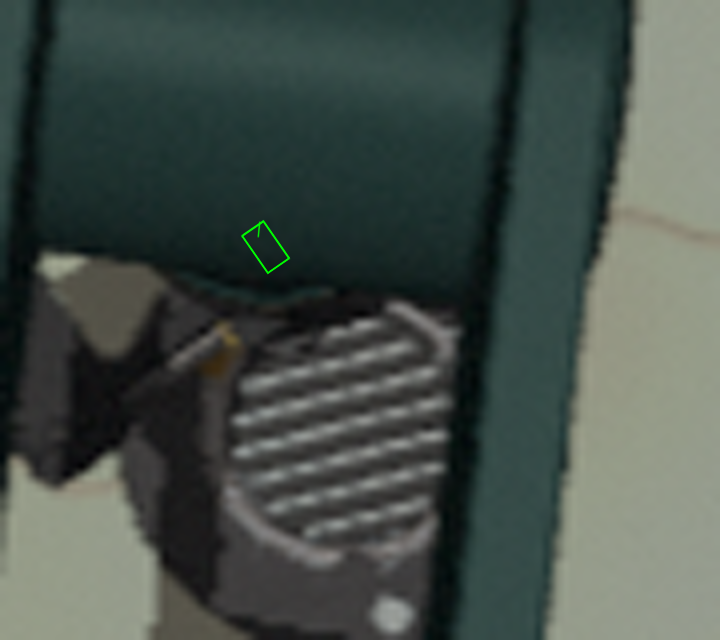

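View pics/s3.png

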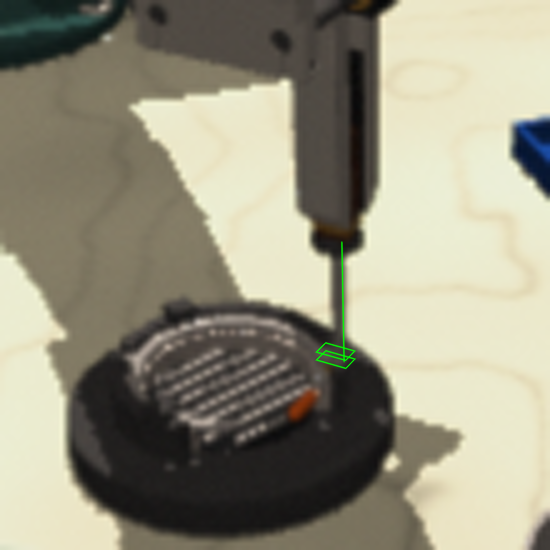

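The top view is blocked by the arm. In the scene view the shank at crop (335,300) sits about 4 px (under 1 raw px) left of its prediction, the same bias the ring shows, so the two agree relative to each other. Lower outside the tail.

move_arm:
  series:
    - {"x":0,"y":0,"z":20,"spin":-0.7,"fingers":5}
    - {"x":0,"y":0,"z":32,"spin":-0.7,"fingers":5}
    - {"x":0,"y":0,"z":36,"spin":-0.7,"fingers":5}
    - {"x":0,"y":0,"z":39,"spin":-0.7,"fingers":5}
    - {"x":0,"y":0,"z":39,"spin":-0.7,"fingers":5}
    - {"x":0,"y":0,"z":39,"spin":-0.7,"fingers":5}

```text
time: 8.48
tcp_pos: [0.6004, -0.0228, 0.0987]
tool_rot: [-0.301, 0.954, -0.0, 0.0]
force: [-0.5, 1.2, -1.1]
grip_width: 0.0116
```

```bash
python3 - <<'E'
from ov import *
c="scene"
im=r.get_image(c); cv2.imwrite(f"pics/s4raw.png",im); shift(.5927,-.0342,.0978,215)
p,R,o=tool(); yaw=np.arctan2(R[1,0],R[0,0])
L=[];b=np.array([.0008,-.0020,0])*0
dx=proj(c,[[.541,-.0515,.037]])-proj(c,[[.542,-.0493,.037]]); print(dx)
for q in box(-.003,.011,-.004,.004,0,.004): L.append((proj(c,place(q,p[0],p[1],yaw,p[2]-.0713))+[-1,0],(0,255,0),True))
L.append((proj(c,[p-[0,0,.0713],p-[0,0,.0133]])+[-1,0],(0,255,0),False))
th=np.radians(35);T0=np.array([.542+.042*np.cos(th),-.0493+.042*np.sin(th),.037]);u=np.array([np.sin(th),-np.cos(th),0])
L.append((proj(c,[T0,T0+.0185*u])+[-1,0],(255,0,0),False))
crop(im,235,165,85,75,9,"pics/s4.png",L)
E
```

```text
shift [13.  -4.7  1.2] spin 0.1 | phi now -144.92 pos [ 0.6006 -0.0228  0.099 ] tilt [ 0.0013 -0.0001] F [-0.61  0.16 -0.67] w 0.0115 t 8.53
[[-1.09009336  0.04442471]]
```

View pics/s4.png

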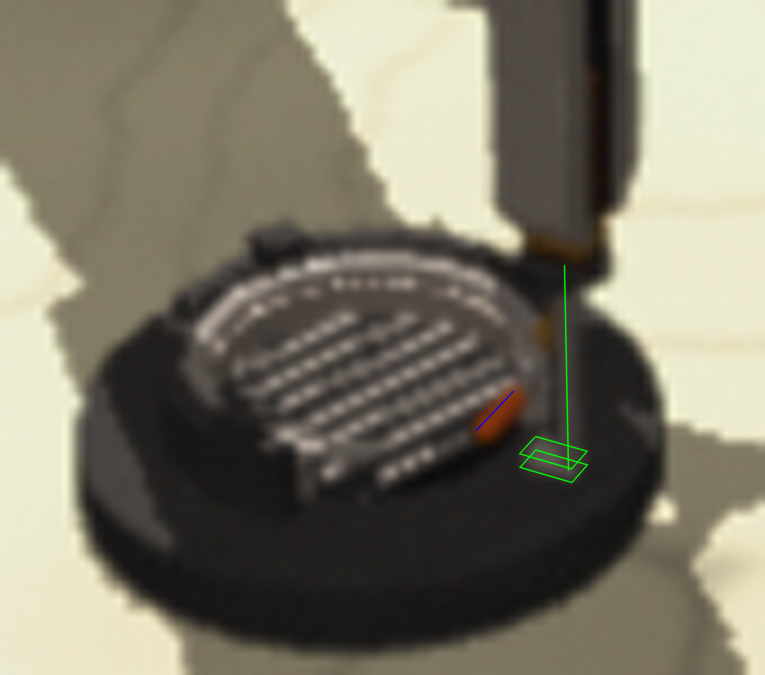

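The toe is beside and below the sleeve, which is at crop (500,415); the toe overlay is at (552,460). Lower 1.5 mm and slide the toe under the tail, then feel for the shank's contact.

move_arm:
  series:
    - {"x":0,"y":0,"z":1.5,"spin":0,"fingers":5}
    - {"x":4,"y":0,"z":1.5,"spin":0,"fingers":5}
    - {"x":8,"y":0,"z":1.5,"spin":0,"fingers":5}
    - {"x":10,"y":0,"z":1.5,"spin":0,"fingers":5}
    - {"x":11,"y":0,"z":1.5,"spin":0,"fingers":5}
    - {"x":11,"y":0,"z":1.5,"spin":0,"fingers":5}
    - {"x":11,"y":0,"z":1.5,"spin":0,"fingers":5}

```text
time: 9.12
tcp_pos: [0.5912, -0.0292, 0.0969]
tool_rot: [-0.301, 0.954, -0.0, 0.0]
force: [-0.1, 0.9, -0.4]
grip_width: 0.0119
```

move_arm:
  series:
    - {"x":0.5,"y":0,"z":0,"spin":0,"fingers":5}
    - {"x":1,"y":0,"z":0,"spin":0,"fingers":5}
    - {"x":1.5,"y":0,"z":0,"spin":0,"fingers":5}
    - {"x":1.5,"y":0,"z":0,"spin":0,"fingers":5}
    - {"x":1.5,"y":0,"z":0,"spin":0,"fingers":5}

```text
time: 9.53
tcp_pos: [0.5899, -0.0299, 0.0967]
tool_rot: [-0.301, 0.953, 0.0, 0.0]
force: [0.1, 0.5, -0.4]
grip_width: 0.0118
```

```bash
python3 - <<'E'
from ov import *
p,R,o=tool()
def sd(p):
    th=np.radians(35);T0=np.array([.542+.042*np.cos(th),-.0493+.042*np.sin(th)]);u=np.array([np.sin(th),-np.cos(th)]);n=np.array([np.cos(th),np.sin(th)])
    return (p[:2]-T0)@u*1e3,(p[:2]-T0)@n*1e3
print(sd(p),p,o["force"],o["ft_torque"])
E
```

```text
(np.float64(11.63028668634214), np.float64(8.373553057740953)) [ 0.58993446 -0.02993389  0.09673692] [ 0.08674497  0.45534687 -0.41648838] [ 0.05590372  0.05561891 -0.03492389]
```

move_arm:
  series:
    - {"x":0.5,"y":0,"z":0,"spin":0,"fingers":5}
    - {"x":1,"y":0,"z":0,"spin":0,"fingers":5}
    - {"x":1,"y":0,"z":0,"spin":0,"fingers":5}
    - {"x":1,"y":0,"z":0,"spin":0,"fingers":5}

```text
time: 9.87
tcp_pos: [0.5891, -0.0306, 0.0968]
tool_rot: [-0.301, 0.953, 0.0, 0.0]
force: [-0.4, -0.2, -1.5]
grip_width: 0.0117
```

```bash
python3 - <<'E'
from ov import *
c="scene"
im=r.get_image(c); cv2.imwrite(f"pics/s5raw.png",im)
crop(im,270,190,50,40,15,"pics/s5.png",[])
p,R,o=tool();print(p,o["force"],o["ft_torque"])
E
```

```text
[ 0.5891213  -0.03055593  0.09677644] [ 0.66789018  0.0153318  -0.28943964] [ 0.07861297 -0.03086584  0.00235877]
```

View pics/s5.png

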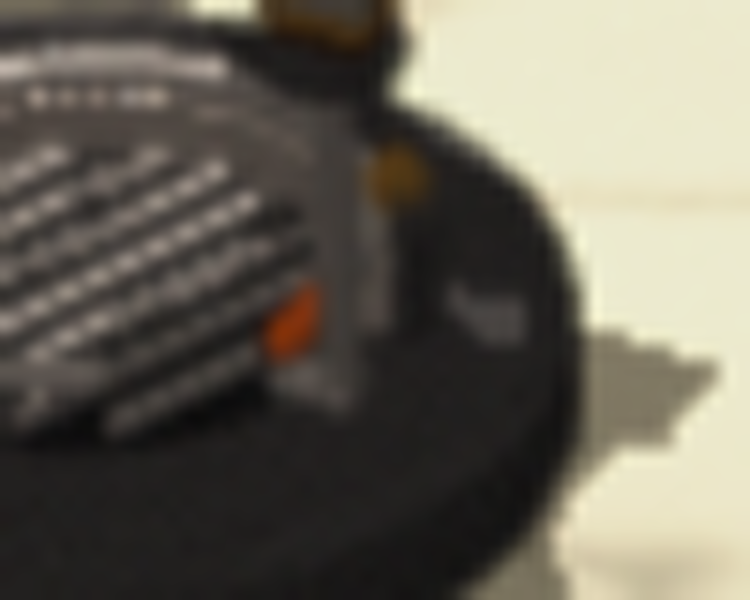

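The toe is visibly under the sleeve: toe at crop (310,385), sleeve at (293,320), with the shank just right of the sleeve. Advance a little more to get full engagement.

move_arm:
  series:
    - {"x":0.5,"y":0,"z":0,"spin":0,"fingers":5}
    - {"x":1,"y":0,"z":0,"spin":0,"fingers":5}
    - {"x":1,"y":0,"z":0,"spin":0,"fingers":5}

```text
time: 10.17
tcp_pos: [0.5884, -0.0311, 0.0969]
tool_rot: [-0.301, 0.953, 0.0, 0.0]
force: [-0.3, -1.3, -0.1]
grip_width: 0.0114
```

move_arm:
  series:
    - {"x":0.25,"y":0,"z":0,"spin":0,"fingers":5}
    - {"x":0.5,"y":0,"z":0,"spin":0,"fingers":5}
    - {"x":0.5,"y":0,"z":0,"spin":0,"fingers":5}

```text
time: 10.42
tcp_pos: [0.5882, -0.0313, 0.0969]
tool_rot: [-0.301, 0.953, 0.0, 0.0]
force: [0.3, 0.6, -0.6]
grip_width: 0.0119
```

move_arm:
  series:
    - {"x":0.25,"y":0,"z":0,"spin":0,"fingers":5}
    - {"x":0.5,"y":0,"z":0,"spin":0,"fingers":5}
    - {"x":0.5,"y":0,"z":0,"spin":0,"fingers":5}

```text
time: 10.67
tcp_pos: [0.5879, -0.0315, 0.097]
tool_rot: [-0.301, 0.953, 0.0, 0.001]
force: [1.5, -0.1, -0.6]
grip_width: 0.0116
```

move_arm:
  series:
    - {"x":0.25,"y":0,"z":0,"spin":0,"fingers":5}
    - {"x":0.5,"y":0,"z":0,"spin":0,"fingers":5}
    - {"x":0.5,"y":0,"z":0,"spin":0,"fingers":5}

```text
time: 10.92
tcp_pos: [0.5877, -0.0317, 0.0971]
tool_rot: [-0.302, 0.953, 0.0, 0.001]
force: [2.7, 0.4, -1.0]
grip_width: 0.0118
```

Contact felt (2.7 N outward). Back off 0.7 mm and start the lift.

move_arm:
  series:
    - {"x":-0.8,"y":0,"z":0,"spin":0,"fingers":5}
    - {"x":-0.8,"y":0,"z":-1,"spin":0,"fingers":5}
    - {"x":-0.8,"y":0,"z":-2,"spin":0,"fingers":5}
    - {"x":-0.8,"y":0,"z":-3,"spin":0,"fingers":5}
    - {"x":-0.8,"y":0,"z":-3.5,"spin":0,"fingers":5}
    - {"x":-0.8,"y":0,"z":-3.5,"spin":0,"fingers":5}

```text
time: 11.42
tcp_pos: [0.5876, -0.0315, 0.1002]
tool_rot: [-0.301, 0.954, 0.0, -0.0]
force: [1.6, 1.2, -1.2]
grip_width: 0.0119
```

move_arm:
  series:
    - {"x":0,"y":0,"z":-0.5,"spin":0,"fingers":5}
    - {"x":0,"y":0,"z":-1,"spin":0,"fingers":5}
    - {"x":0,"y":0,"z":-1.5,"spin":0,"fingers":5}
    - {"x":0,"y":0,"z":-1.5,"spin":0,"fingers":5}

```text
time: 11.75
tcp_pos: [0.5875, -0.0315, 0.1018]
tool_rot: [-0.301, 0.953, 0.0, -0.0]
force: [0.8, 1.2, -0.8]
grip_width: 0.0116
```

move_arm:
  series:
    - {"x":-0.6,"y":0,"z":-0.5,"spin":0,"fingers":5}
    - {"x":-0.6,"y":0,"z":-1,"spin":0,"fingers":5}
    - {"x":-0.6,"y":0,"z":-1,"spin":0,"fingers":5}

```text
time: 12.0
tcp_pos: [0.5879, -0.0312, 0.1028]
tool_rot: [-0.301, 0.953, 0.0, -0.0]
force: [0.4, 0.5, -1.9]
grip_width: 0.0117
```

move_arm:
  series:
    - {"x":0,"y":0,"z":-0.5,"spin":0,"fingers":5}
    - {"x":0,"y":0,"z":-1,"spin":0,"fingers":5}
    - {"x":0,"y":0,"z":-1,"spin":0,"fingers":5}

```text
time: 12.25
tcp_pos: [0.5879, -0.0312, 0.1036]
tool_rot: [-0.301, 0.953, 0.0, -0.0]
force: [0.6, 1.6, -1.3]
grip_width: 0.0119
```

```bash
python3 - <<'E'
from ov import *
c="scene"
im=r.get_image(c); cv2.imwrite(f"pics/s6raw.png",im)
crop(im,270,190,50,40,15,"pics/s6.png",[])
p,R,o=tool();print(p,o["force"],o["ft_torque"])
E
```

```text
[ 0.58793148 -0.03123852  0.103593  ] [ 0.55488836  0.2807848  -2.28521407] [ 0.26078754 -0.23576226 -0.01104171]
```

View pics/s6.png

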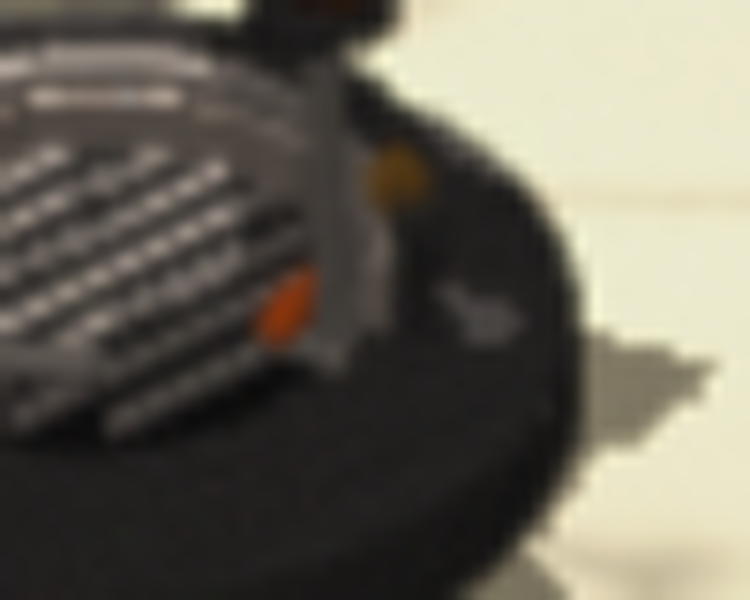

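The sleeve, now at crop (285,310), has risen with the toe. Continue lifting.

move_arm:
  series:
    - {"x":0,"y":0,"z":-0.5,"spin":0,"fingers":5}
    - {"x":0,"y":0,"z":-1,"spin":0,"fingers":5}
    - {"x":0,"y":0,"z":-1,"spin":0,"fingers":5}

```text
time: 12.55
tcp_pos: [0.5879, -0.0314, 0.1042]
tool_rot: [-0.301, 0.953, 0.0, -0.001]
force: [1.3, 0.4, -4.7]
grip_width: 0.0116
```

move_arm:
  series:
    - {"x":0,"y":0,"z":-0.5,"spin":0,"fingers":5}
    - {"x":0,"y":0,"z":-1,"spin":0,"fingers":5}
    - {"x":0,"y":0,"z":-1,"spin":0,"fingers":5}

```text
time: 12.8
tcp_pos: [0.5878, -0.0315, 0.1052]
tool_rot: [-0.301, 0.954, -0.0, -0.001]
force: [1.1, -0.5, -5.6]
grip_width: 0.0117
```

```bash
python3 - <<'E'
from ov import *
p,R,o=tool();print(p,o["force"],o["ft_torque"])
E
```

```text
[ 0.58781141 -0.03151704  0.10523035] [ 1.10702974 -0.51735777 -5.56883339] [-0.04387249 -0.24905397  0.01016063]
```

move_arm:
  series:
    - {"x":0,"y":0,"z":-0.5,"spin":0,"fingers":5}
    - {"x":0,"y":0,"z":-1,"spin":0,"fingers":5}
    - {"x":0,"y":0,"z":-1,"spin":0,"fingers":5}

```text
time: 13.05
tcp_pos: [0.5877, -0.0316, 0.1057]
tool_rot: [-0.301, 0.954, -0.0, -0.001]
force: [1.8, -1.5, -9.7]
grip_width: 0.0115
```

move_arm:
  series:
    - {"x":0,"y":0,"z":-0.5,"spin":0,"fingers":5}
    - {"x":0,"y":0,"z":-1,"spin":0,"fingers":5}
    - {"x":0,"y":0,"z":-1,"spin":0,"fingers":5}

```text
time: 13.3
tcp_pos: [0.5876, -0.0319, 0.107]
tool_rot: [-0.301, 0.954, -0.0, -0.001]
force: [1.1, -3.4, -10.9]
grip_width: 0.0113
```

move_arm:
  series:
    - {"x":0,"y":0,"z":-0.5,"spin":0,"fingers":5}
    - {"x":0,"y":0,"z":-1,"spin":0,"fingers":5}
    - {"x":0,"y":0,"z":-1,"spin":0,"fingers":5}

```text
time: 13.55
tcp_pos: [0.5893, -0.0304, 0.1115]
tool_rot: [-0.302, 0.953, 0.0, 0.002]
force: [0.3, 0.5, 0.4]
grip_width: 0.0123
```

The force dropped suddenly from 11 N to 0. Check whether it snapped or slipped.

```bash
python3 - <<'E'
from ov import *
c="scene"
im=r.get_image(c); cv2.imwrite(f"pics/s7raw.png",im)
crop(im,270,190,50,40,15,"pics/s7.png",[])
p,R,o=tool();print(p,o["force"],o["ft_torque"])
E
```

```text
[ 0.58946117 -0.03044851  0.11154579] [ 0.03256456 -0.37153017 -0.58320996] [0.12482088 0.05467616 0.01062195]
```

View pics/s7.png

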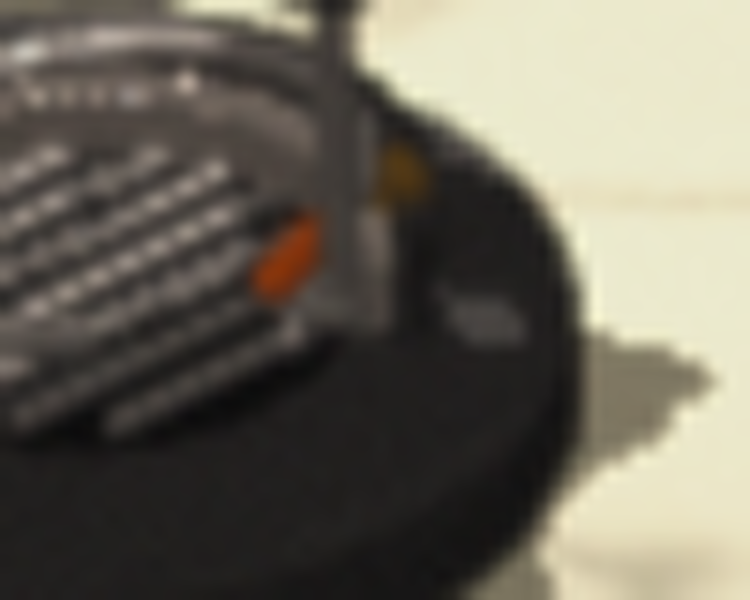

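The sleeve jumped up to crop (287,258) and stands clear of the toe at (335,310): it snapped. Lower 3 mm, draw the pick outwards, then up.

move_arm:
  series:
    - {"x":0,"y":0,"z":3,"spin":0,"fingers":5}
    - {"x":-2,"y":0,"z":4,"spin":0,"fingers":5}
    - {"x":-8,"y":0,"z":4,"spin":0,"fingers":5}
    - {"x":-16,"y":0,"z":4,"spin":0,"fingers":5}
    - {"x":-22,"y":0,"z":4,"spin":0,"fingers":5}
    - {"x":-22,"y":0,"z":4,"spin":0,"fingers":5}
    - {"x":-22,"y":0,"z":4,"spin":0,"fingers":5}
    - {"x":-22,"y":0,"z":4,"spin":0,"fingers":5}

```text
time: 14.27
tcp_pos: [0.6062, -0.0184, 0.1046]
tool_rot: [-0.302, 0.953, 0.0, -0.0]
force: [-0.3, 1.0, -1.0]
grip_width: 0.0117
```

```bash
python3 - <<'E'
from ov import *
c="scene"
im=r.get_image(c); cv2.imwrite(f"pics/s8raw.png",im)
crop(im,240,170,80,65,9,"pics/s8.png",[])
shift(.447,-.3165,.169,82)
E
```

```text
shift [ 301.5 -152.3  -64.3] spin 133.1 | phi now -144.91 pos [ 0.6061 -0.0185  0.1047] tilt [-0.0003  0.0001] F [-0.9  -0.12 -0.02] w 0.012 t 14.32
```

View pics/s8.png

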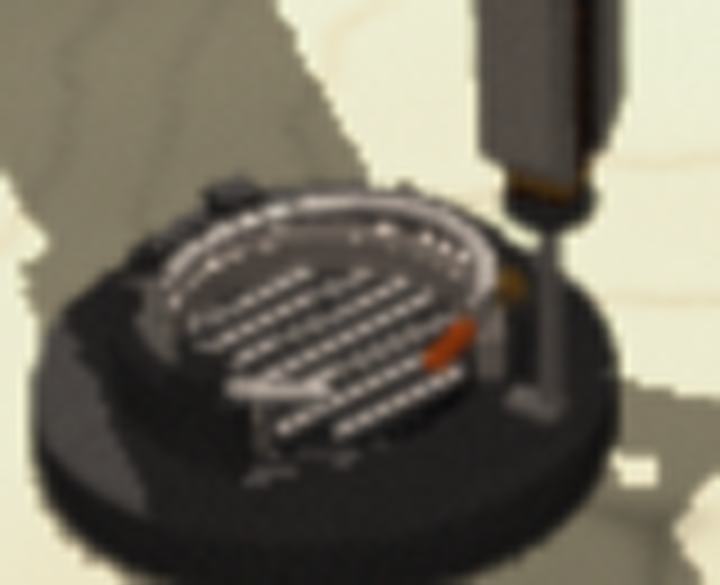

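The pick is clear, and the sleeve end at crop (450,345) stays up on the lug. Raise the pick and take it back to the stand.

move_arm:
  series:
    - {"x":0,"y":0,"z":-35,"spin":0,"fingers":5}
    - {"x":0,"y":0,"z":-66,"spin":0,"fingers":5}
    - {"x":301,"y":-152,"z":-66,"spin":133,"fingers":5}
    - {"x":301,"y":-152,"z":-66,"spin":133,"fingers":5}
    - {"x":301,"y":-152,"z":-66,"spin":133,"fingers":5}
    - {"x":301,"y":-152,"z":-66,"spin":133,"fingers":5}
    - {"x":301,"y":-152,"z":-66,"spin":133,"fingers":5}
    - {"x":301,"y":-152,"z":-66,"spin":133,"fingers":5}

```text
time: 14.98
tcp_pos: [0.487, -0.2405, 0.171]
tool_rot: [0.072, 0.997, -0.0, 0.0]
force: [0.1, -0.7, -0.8]
grip_width: 0.0119
```

```bash
python3 - <<'E'
from ov import *
shift(.4473,-.3158,.17,82.3)
E
```

```text
shift [ 28.5 -80.2   1. ] spin 89.5 | phi now 171.77 pos [ 0.487  -0.2405  0.171 ] tilt [ 0.0005 -0.0003] F [ 0.13 -0.68 -0.76] w 0.0119 t 14.98
```

move_arm:
  series:
    - {"x":26,"y":-68,"z":1,"spin":89,"fingers":5}
    - {"x":26,"y":-68,"z":1,"spin":89,"fingers":5}
    - {"x":26,"y":-68,"z":1,"spin":89,"fingers":5}
    - {"x":26,"y":-68,"z":1,"spin":89,"fingers":5}
    - {"x":26,"y":-68,"z":1,"spin":89,"fingers":5}
    - {"x":26,"y":-68,"z":1,"spin":89,"fingers":5}
    - {"x":26,"y":-68,"z":1,"spin":89,"fingers":5}
    - {"x":26,"y":-68,"z":1,"spin":89,"fingers":5}

```text
time: 15.65
tcp_pos: [0.4529, -0.303, 0.1698]
tool_rot: [0.541, 0.841, 0.0, -0.0]
force: [-0.4, 0.6, -0.6]
grip_width: 0.0118
```

```bash
python3 - <<'E'
from ov import *
shift(.4473,-.3158,.17,82.3)
E
```

```text
shift [ -9.3 -10.4  -0.2] spin 32.1 | phi now 114.43 pos [ 0.4529 -0.303   0.1698] tilt [-0.  0.] F [-0.42  0.65 -0.61] w 0.0118 t 15.65
```

move_arm:
  series:
    - {"x":-9.3,"y":-10.4,"z":40,"spin":31.9,"fingers":5}
    - {"x":-9.3,"y":-10.4,"z":60,"spin":31.9,"fingers":5}
    - {"x":-9.3,"y":-10.4,"z":60,"spin":31.9,"fingers":5}
    - {"x":-9.3,"y":-10.4,"z":60,"spin":31.9,"fingers":5}
    - {"x":-9.3,"y":-10.4,"z":60,"spin":31.9,"fingers":5}
    - {"x":-9.3,"y":-10.4,"z":60,"spin":31.9,"fingers":5}
    - {"x":-9.3,"y":-10.4,"z":60,"spin":31.9,"fingers":5}

```text
time: 16.23
tcp_pos: [0.4476, -0.3157, 0.1099]
tool_rot: [0.749, 0.663, 0.0, 0.0]
force: [0.7, 0.3, -0.2]
grip_width: 0.0117
```

```bash
python3 - <<'E'
from ov import *
shift(.4473,-.3158,.0965,82.3)
im=r.get_image("top"); crop(im,400,200,80,80,7,"pics/t9.png")
im=r.get_image("scene"); crop(im,90,130,100,140,4,"pics/s9.png")
shift(.4473,-.3158,.0965,82.3)
E
```

```text
shift [-0.1 -0.3 13.4] spin 0.7 | phi now 83.0 pos [ 0.4476 -0.3157  0.1099] tilt [ 0. -0.] F [ 0.71  0.31 -0.23] w 0.0117 t 16.23
shift [-0.1 -0.4 13.4] spin 0.7 | phi now 82.98 pos [ 0.4477 -0.3157  0.1099] tilt [ 0.0003 -0.0001] F [-0.48 -0.13 -1.42] w 0.0119 t 16.33
```

View pics/t9.png

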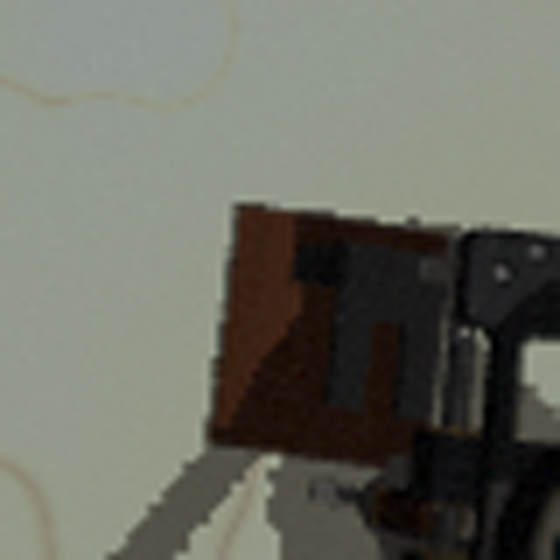

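View pics/s9.png

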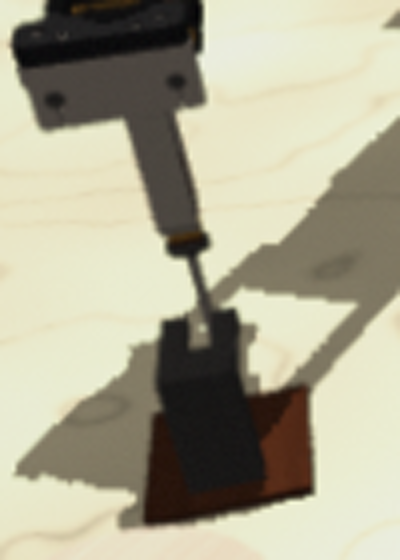

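Slot clearly visible at top crop (384,370), with the pick in front of it and in line. The slot runs along tool y as expected. Insert at 7 mm above hanging height, then lower.

move_arm:
  series:
    - {"x":0,"y":0,"z":13,"spin":0.7,"fingers":5}
    - {"x":0,"y":0,"z":13,"spin":0.7,"fingers":5}
    - {"x":0,"y":15,"z":13,"spin":0.7,"fingers":5}
    - {"x":0,"y":30,"z":13,"spin":0.7,"fingers":5}
    - {"x":0,"y":42,"z":13,"spin":0.7,"fingers":5}
    - {"x":0,"y":49.5,"z":13,"spin":0.7,"fingers":5}
    - {"x":0,"y":49.5,"z":13,"spin":0.7,"fingers":5}
    - {"x":0,"y":49.5,"z":13,"spin":0.7,"fingers":5}

```text
time: 17.0
tcp_pos: [0.4968, -0.3216, 0.0967]
tool_rot: [0.753, 0.658, -0.0, -0.0]
force: [-0.2, 0.8, -1.1]
grip_width: 0.0117
```

```bash
python3 - <<'E'
from ov import *
shift(.4968,-.3225,.0885,82.3)
im=r.get_image("scene"); crop(im,90,130,100,140,4,"pics/s10.png")
shift(.4968,-.3225,.0885,82.3)
E
```

```text
shift [-0.9  0.2  8.2] spin -0.0 | phi now 82.26 pos [ 0.4968 -0.3216  0.0967] tilt [-0.0007  0.0003] F [-0.19  0.82 -1.08] w 0.0117 t 17.0
shift [-0.8  0.5  8.2] spin -0.1 | phi now 82.24 pos [ 0.4964 -0.3216  0.0967] tilt [-0.0008  0.0004] F [ 0.53 -0.16 -1.1 ] w 0.0114 t 17.05
```

View pics/s10.png

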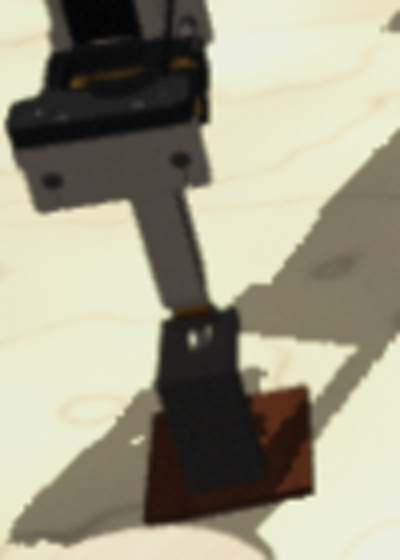

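Inserted without side force, with the shank in the slot at crop (200,335). Shift −0.8 in x and lower.

move_arm:
  series:
    - {"x":-0.8,"y":0,"z":3,"spin":0,"fingers":5}
    - {"x":-0.8,"y":0,"z":5.5,"spin":0,"fingers":5}
    - {"x":-0.8,"y":0,"z":7,"spin":0,"fingers":5}
    - {"x":-0.8,"y":0,"z":7,"spin":0,"fingers":5}
    - {"x":-0.8,"y":0,"z":7,"spin":0,"fingers":5}

```text
time: 17.47
tcp_pos: [0.4964, -0.3224, 0.0895]
tool_rot: [0.753, 0.657, -0.0, -0.0]
force: [-0.3, 0.2, -0.9]
grip_width: 0.0119
```

move_arm:
  series:
    - {"x":0,"y":0,"z":0.5,"spin":0,"fingers":5}
    - {"x":0,"y":0,"z":1,"spin":0,"fingers":5}
    - {"x":0,"y":0,"z":1,"spin":0,"fingers":5}

```text
time: 17.72
tcp_pos: [0.4968, -0.3225, 0.0887]
tool_rot: [0.753, 0.658, 0.0, -0.0]
force: [0.6, 0.3, -0.4]
grip_width: 0.0115
```

move_arm:
  series:
    - {"x":0,"y":0,"z":0.4,"spin":0,"fingers":5}
    - {"x":0,"y":0,"z":0.8,"spin":0,"fingers":5}
    - {"x":0,"y":0,"z":0.8,"spin":0,"fingers":5}

```text
time: 17.97
tcp_pos: [0.4969, -0.3225, 0.0882]
tool_rot: [0.753, 0.658, 0.0, 0.0]
force: [-0.1, 0.8, 0.2]
grip_width: 0.0118
```

move_arm:
  series:
    - {"x":0,"y":0,"z":0.3,"spin":0,"fingers":5}
    - {"x":0,"y":0,"z":0.3,"spin":0,"fingers":18}
    - {"x":0,"y":0,"z":0.3,"spin":0,"fingers":25}
    - {"x":0,"y":0,"z":0.3,"spin":0,"fingers":40}
    - {"x":0,"y":0,"z":0.3,"spin":0,"fingers":50}
    - {"x":0,"y":0,"z":0.3,"spin":0,"fingers":50}
    - {"x":0,"y":0,"z":0.3,"spin":0,"fingers":50}
    - {"x":0,"y":0,"z":0.3,"spin":0,"fingers":50}

```text
time: 18.63
tcp_pos: [0.4968, -0.3225, 0.0876]
tool_rot: [0.753, 0.657, 0.0, -0.0]
force: [-0.1, -0.1, -0.4]
grip_width: 0.0468
```

move_arm:
  series:
    - {"x":0,"y":0,"z":-30,"spin":0,"fingers":50}
    - {"x":0,"y":0,"z":-70,"spin":0,"fingers":50}
    - {"x":0,"y":0,"z":-110,"spin":0,"fingers":50}
    - {"x":0,"y":0,"z":-110,"spin":0,"fingers":50}

```text
time: 18.97
tcp_pos: [0.5001, -0.325, 0.2082]
tool_rot: [0.753, 0.658, 0.002, 0.008]
force: [0.7, -0.7, 1.6]
grip_width: 0.0471
```

```bash
python3 - <<'E'
from ov import *
im=r.get_image("scene"); cv2.imwrite("pics/s11raw.png",im); crop(im,110,140,200,100,3.5,"pics/s11.png")
im=r.get_image("top"); cv2.imwrite("pics/t11raw.png",im); crop(im,308,198,70,70,8,"pics/t11.png",rinser_polys("top",.542,-.0493,np.radians(13)))
shift(.5766,-.0265,.14,131)
for c in("top","scene"):
  for t in("ring","pick","ring_tip"):
    print(c,t,[(np.round(d["location"],4).tolist(),round(d["confidence"],2)) for d in r.mark_of(t,c)[:2]])
E
```

```text
shift [305.   37.5  60. ] spin -48.8 | phi now 82.22 pos [ 0.4979 -0.3234  0.2007] tilt [ 0.0048 -0.0037] F [-0.35 -0.34  0.  ] w 0.0471 t 19.07
top ring [([0.5458, -0.0532, 0.0404], 0.64)]
top pick [([0.4967, -0.3197, 0.0109], 0.46)]
top ring_tip [([0.5782, -0.0294, 0.0461], 0.62)]
scene ring [([0.5464, -0.0506, 0.0423], 0.59)]
scene pick [([0.5802, -0.0282, 0.0489], 0.44)]
scene ring_tip [([0.5775, -0.0285, 0.0457], 0.66)]
```

View pics/s11.png

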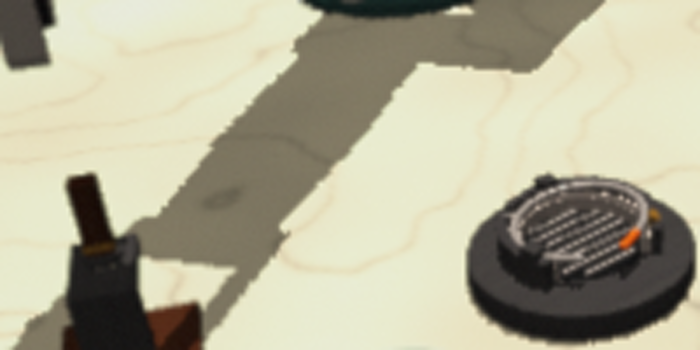

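View pics/t11.png

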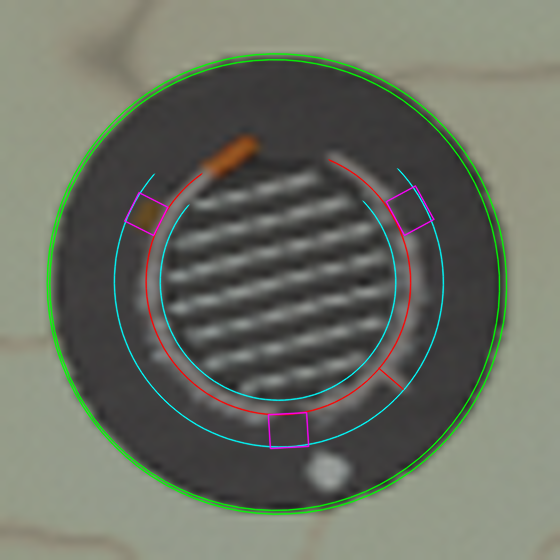

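The pick is back in the fork (handle at crop (90,210)), and both networks put the ring tip at z ≈ 46 mm, so it's out. Next I'll grip the wire near 26° with the jaws radial.

```bash
python3 - <<'E'
from ov import *
shift(.5747,-.0230,.12,128.5)
E
```

```text
shift [306.7  37.7  75.9] spin -46.3 | phi now 82.22 pos [ 0.4961 -0.322   0.1954] tilt [-0.003   0.0025] F [0.41 0.62 0.52] w 0.0472 t 19.37
```

move_arm:
  series:
    - {"x":307,"y":38,"z":10,"spin":-46.3,"fingers":36}
    - {"x":307,"y":38,"z":10,"spin":-46.3,"fingers":36}
    - {"x":307,"y":38,"z":10,"spin":-46.3,"fingers":36}
    - {"x":307,"y":38,"z":20,"spin":-46.3,"fingers":36}
    - {"x":307,"y":38,"z":40,"spin":-46.3,"fingers":36}
    - {"x":307,"y":38,"z":70,"spin":-46.3,"fingers":36}
    - {"x":307,"y":38,"z":70,"spin":-46.3,"fingers":36}
    - {"x":307,"y":38,"z":70,"spin":-46.3,"fingers":36}

```text
time: 20.03
tcp_pos: [0.5752, -0.0204, 0.1252]
tool_rot: [0.433, 0.902, -0.0, -0.002]
force: [0.1, -0.7, -0.7]
grip_width: 0.034
```

```bash
python3 - <<'E'
from ov import *
shift(.5747,-.0230,.1,128.5)
E
```

```text
shift [-1.8 -2.  25.2] spin 0.2 | phi now 128.74 pos [ 0.5752 -0.0204  0.1252] tilt [-0.0028  0.0013] F [ 0.1  -0.74 -0.66] w 0.034 t 20.03
```

move_arm:
  series:
    - {"x":0,"y":0,"z":25,"spin":0,"fingers":36}
    - {"x":0,"y":0,"z":45,"spin":0,"fingers":36}
    - {"x":0,"y":0,"z":55,"spin":0,"fingers":36}
    - {"x":0,"y":0,"z":55,"spin":0,"fingers":36}
    - {"x":0,"y":0,"z":55,"spin":0,"fingers":36}

```text
time: 20.45
tcp_pos: [0.5755, -0.0237, 0.0721]
tool_rot: [0.435, 0.901, -0.0, -0.001]
force: [0.7, -0.1, 0.3]
grip_width: 0.0342
```

```bash
python3 - <<'E'
from ov import *
im=r.get_image("scene"); cv2.imwrite("pics/s12raw.png",im)
p,R,o=tool()
crop(im,235,150,85,85,7,"pics/s12.png",[(proj("scene",[p,p+[0,0,.019]])+[-1,0],(0,255,0),False)])
shift(.5747,-.0230,.039,128.5)
E
```

```text
shift [ 1.9 -0.8 34.4] spin -0.0 | phi now 128.48 pos [ 0.5765 -0.024   0.0734] tilt [ 0.001 -0.   ] F [ 0.07 -0.21  0.54] w 0.0337 t 20.5
```

View pics/s12.png

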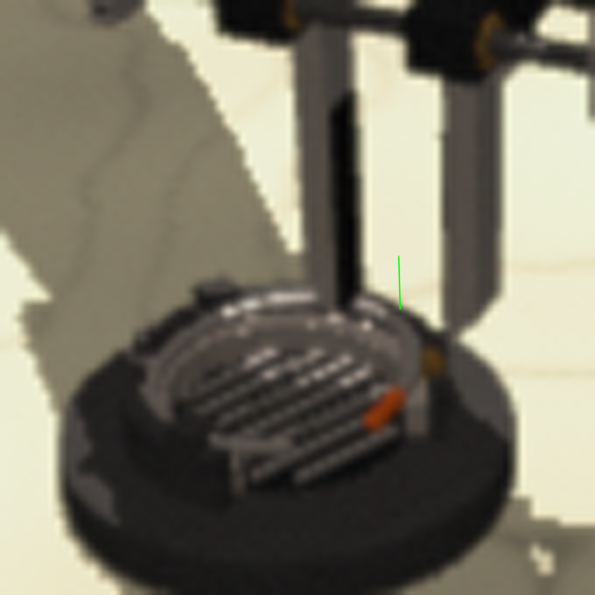

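Fingers straddle the wire above the sleeve's root; the TCP line is at crop (400,300) and the wire at about (410,375). Descend with force checks.

move_arm:
  series:
    - {"x":1.2,"y":-0.8,"z":12,"spin":0,"fingers":36}
    - {"x":1.2,"y":-0.8,"z":22,"spin":0,"fingers":36}
    - {"x":1.2,"y":-0.8,"z":28,"spin":0,"fingers":36}
    - {"x":1.2,"y":-0.8,"z":30,"spin":0,"fingers":36}
    - {"x":1.2,"y":-0.8,"z":30,"spin":0,"fingers":36}

```text
time: 20.92
tcp_pos: [0.5739, -0.0231, 0.0415]
tool_rot: [0.434, 0.901, -0.0, -0.001]
force: [-0.2, -0.1, 0.3]
grip_width: 0.0336
```

move_arm:
  series:
    - {"x":0,"y":0,"z":1,"spin":0,"fingers":36}
    - {"x":0,"y":0,"z":2,"spin":0,"fingers":36}
    - {"x":0,"y":0,"z":3,"spin":0,"fingers":36}
    - {"x":0,"y":0,"z":3,"spin":0,"fingers":36}

```text
time: 21.25
tcp_pos: [0.5747, -0.023, 0.0398]
tool_rot: [0.434, 0.901, 0.0, 0.0]
force: [0.4, 0.1, -0.2]
grip_width: 0.034
```

```bash
python3 - <<'E'
from ov import *
im=r.get_image("scene"); cv2.imwrite("pics/s13raw.png",im)
p,R,o=tool()
crop(im,255,160,65,60,10,"pics/s13.png",[(proj("scene",[p,p+[0,0,.019]])+[-1,0],(0,255,0),False)])
shift(.5747,-.0230,.039,128.5)
E
```

```text
shift [ 0.  -0.   0.8] spin 0.0 | phi now 128.52 pos [ 0.5747 -0.023   0.0398] tilt [0.0003 0.    ] F [ 0.    0.13 -0.18] w 0.0342 t 21.3
```

View pics/s13.png

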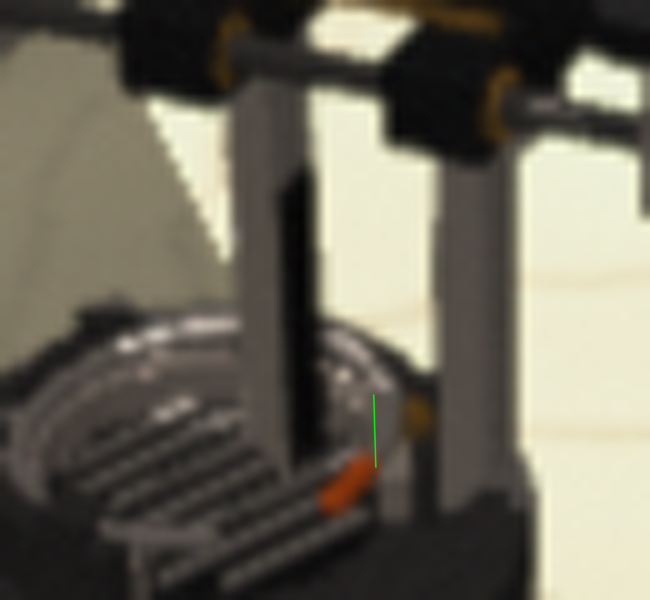

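No contact forces. The fingertips are on either side of the wire at the sleeve's root, crop (375,460). Close.

move_arm:
  series:
    - {"x":0,"y":0,"z":0.8,"spin":0,"fingers":0}
    - {"x":0,"y":0,"z":0.8,"spin":0,"fingers":0}
    - {"x":0,"y":0,"z":0.8,"spin":0,"fingers":0}
    - {"x":0,"y":0,"z":0.8,"spin":0,"fingers":0}
    - {"x":0,"y":0,"z":0.8,"spin":0,"fingers":0}
    - {"x":0,"y":0,"z":0.8,"spin":0,"fingers":0}
    - {"x":0,"y":0,"z":0.8,"spin":0,"fingers":0}
    - {"x":0,"y":0,"z":0.8,"spin":0,"fingers":0}
  grip_force: 50

```text
time: 21.97
tcp_pos: [0.5764, -0.0241, 0.0399]
tool_rot: [0.434, 0.901, 0.0, 0.002]
force: [5.0, -2.6, 0.2]
grip_width: 0.0048
```

```bash
python3 - <<'E'
from ov import *
shift(.5747,-.0230,.039,128.5); print(r.get_obs()["ft_torque"])
E
```

```text
shift [ 1.9 -0.6  0.9] spin 0.0 | phi now 128.53 pos [ 0.5764 -0.0241  0.0399] tilt [ 0.0043 -0.002 ] F [ 4.97 -2.55  0.2 ] w 0.0048 t 21.97
[-0.57207123 -0.90273194  0.14329681]
```

```bash
python3 - <<'E'
from ov import *
im=r.get_image("scene"); cv2.imwrite("pics/s14raw.png",im)
p,R,o=tool()
crop(im,265,170,50,50,12,"pics/s14.png",[])
print(o["force"],o["grip_width"],o["ft_torque"])
im=r.get_image("top"); crop(im,300,185,80,75,8,"pics/t14.png",[])
E
```

```text
[ 4.35581457 -2.46718765  0.97453575] 0.004839196802721606 [-0.553121   -0.86549846  0.14412177]
```

View pics/s14.png

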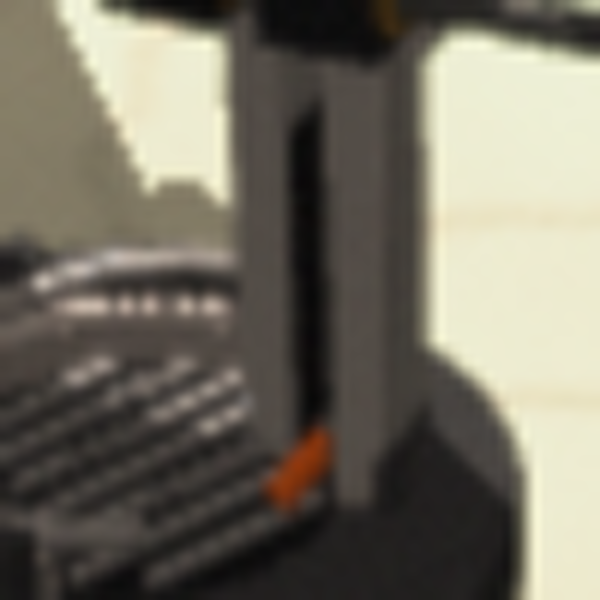

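View pics/t14.png

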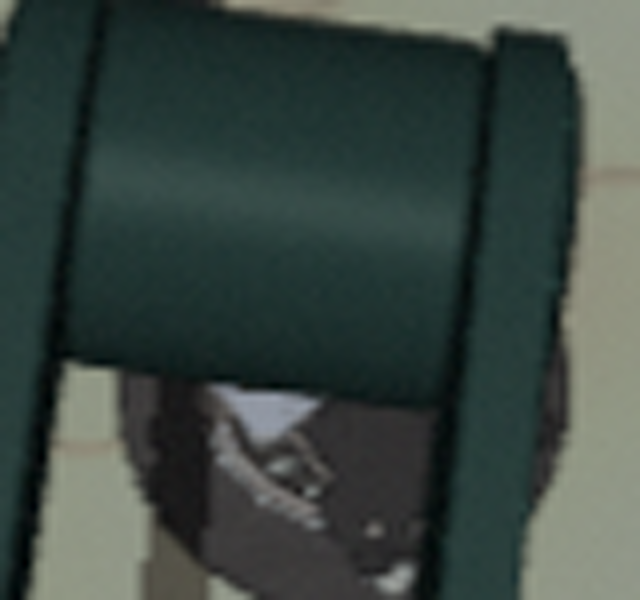

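The jaws hold the wire with the sleeve sticking out beside them at crop (300,470). There is a side force of about 5 N towards the gap. Lift slowly 6 mm, watching the force.

move_arm:
  series:
    - {"x":-1,"y":0,"z":-1,"spin":0,"fingers":0}
    - {"x":-1,"y":0,"z":-2,"spin":0,"fingers":0}
    - {"x":-1,"y":0,"z":-3,"spin":0,"fingers":0}
    - {"x":-1,"y":0,"z":-3,"spin":0,"fingers":0}

```text
time: 22.4
tcp_pos: [0.5755, -0.0239, 0.0421]
tool_rot: [0.434, 0.901, 0.0, 0.0]
force: [2.7, -1.9, -0.8]
grip_width: 0.0049
```

```bash
python3 - <<'E'
from ov import *
im=r.get_image("scene"); cv2.imwrite("pics/s15raw.png",im)
crop(im,235,165,80,70,9,"pics/s15.png",[])
shift(.5747,-.0230,.039,128.5); print(r.get_obs()["ft_torque"])
E
```

```text
shift [1.1 0.  3. ] spin 0.0 | phi now 128.54 pos [ 0.5754 -0.0239  0.042 ] tilt [ 0.0004 -0.0001] F [ 3.35 -2.16 -0.75] w 0.0047 t 22.45
[-0.37530841 -0.81212223  0.26137927]
```

View pics/s15.png

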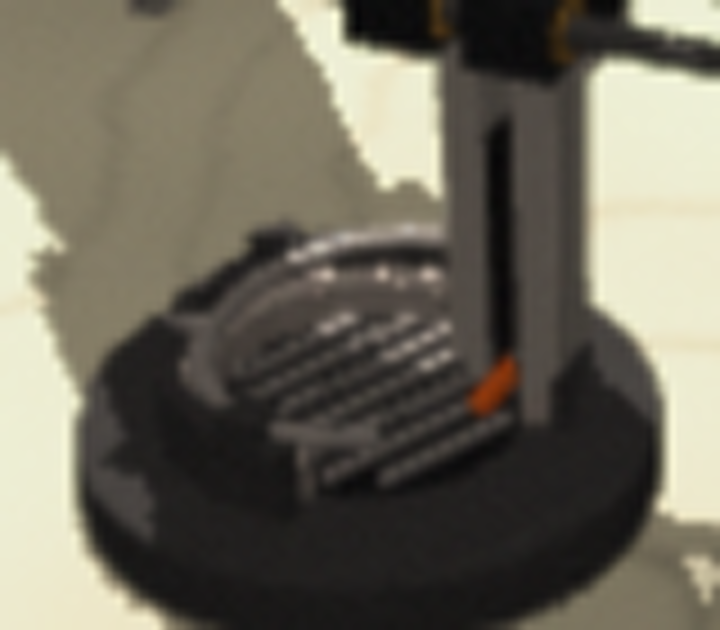

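The ring end rises with the jaws at low force. Lift 3 mm more, then draw it level towards 47° (world 60°), which is (3.7, 9.3) mm in tool x, y.

move_arm:
  series:
    - {"x":-0.5,"y":0,"z":-1,"spin":0,"fingers":0}
    - {"x":-0.5,"y":0,"z":-2,"spin":0,"fingers":0}
    - {"x":-0.5,"y":0,"z":-3,"spin":0,"fingers":0}
    - {"x":-0.5,"y":0,"z":-3.5,"spin":0,"fingers":0}
    - {"x":-0.5,"y":0,"z":-3.5,"spin":0,"fingers":0}

```text
time: 22.87
tcp_pos: [0.5752, -0.0241, 0.0455]
tool_rot: [0.434, 0.901, -0.0, -0.0]
force: [2.7, -0.7, -1.0]
grip_width: 0.0045
```

move_arm:
  series:
    - {"x":0.7,"y":1.9,"z":0,"spin":0,"fingers":0}
    - {"x":1.5,"y":3.7,"z":0,"spin":0,"fingers":0}
    - {"x":2.2,"y":5.6,"z":0,"spin":0,"fingers":0}
    - {"x":2.2,"y":5.6,"z":0,"spin":0,"fingers":0}

```text
time: 23.2
tcp_pos: [0.5779, -0.0179, 0.0451]
tool_rot: [0.434, 0.901, 0.001, -0.001]
force: [0.6, -0.0, -1.7]
grip_width: 0.0049
```

```bash
python3 - <<'E'
from ov import *
im=r.get_image("scene"); cv2.imwrite("pics/s16raw.png",im)
crop(im,235,165,80,70,9,"pics/s16.png",[])
shift(.5747,-.0230,.039,128.5); print(r.get_obs()["ft_torque"])
E
```

```text
shift [-2.  -5.6  6. ] spin 0.0 | phi now 128.51 pos [ 0.5778 -0.0179  0.045 ] tilt [-0.002  0.002] F [ 0.2   0.32 -0.7 ] w 0.0047 t 23.25
[-0.0568126  -0.01521212  0.04918813]
```

View pics/s16.png

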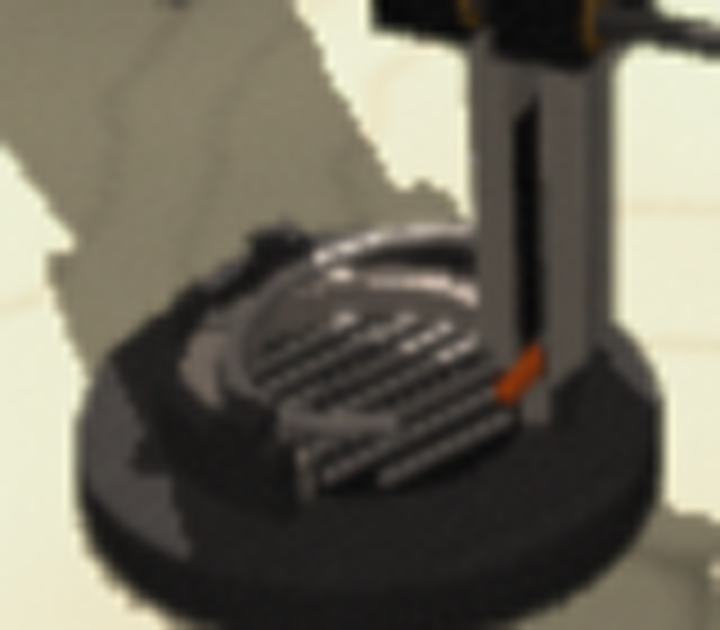

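The whole ring is following (its left side now at crop (235,370), off the rim). Draw another 4.5 mm, then lift.

move_arm:
  series:
    - {"x":0.7,"y":1.9,"z":0,"spin":0,"fingers":0}
    - {"x":1.6,"y":4.2,"z":0,"spin":0,"fingers":0}
    - {"x":1.6,"y":4.2,"z":0,"spin":0,"fingers":0}
    - {"x":1.6,"y":4.2,"z":-2,"spin":0,"fingers":0}
    - {"x":1.6,"y":4.2,"z":-4,"spin":0,"fingers":0}
    - {"x":1.6,"y":4.2,"z":-4,"spin":0,"fingers":0}

```text
time: 23.75
tcp_pos: [0.5812, -0.0151, 0.05]
tool_rot: [0.434, 0.901, 0.0, 0.0]
force: [-0.0, 0.2, -0.4]
grip_width: 0.0045
```

move_arm:
  series:
    - {"x":0,"y":0,"z":-2,"spin":0,"fingers":0}
    - {"x":0,"y":0,"z":-4,"spin":0,"fingers":0}
    - {"x":0,"y":0,"z":-6,"spin":0,"fingers":0}
    - {"x":0,"y":0,"z":-6,"spin":0,"fingers":0}

```text
time: 24.08
tcp_pos: [0.5812, -0.0152, 0.0561]
tool_rot: [0.434, 0.901, 0.0, 0.001]
force: [-0.4, 0.0, -0.1]
grip_width: 0.0047
```

```bash
python3 - <<'E'
from ov import *
im=r.get_image("scene"); cv2.imwrite("pics/s17raw.png",im)
crop(im,235,155,90,80,8,"pics/s17.png",[])
shift(.5747,-.0230,.039,128.5); print(r.get_obs()["ft_torque"])
E
```

```text
shift [-2.1 -9.9 16.8] spin 0.0 | phi now 128.52 pos [ 0.5811 -0.0152  0.0559] tilt [ 0.0009 -0.    ] F [ 0.46  0.42 -0.33] w 0.0048 t 24.13
[-0.02724056  0.0133984   0.00710861]
```

View pics/s17.png

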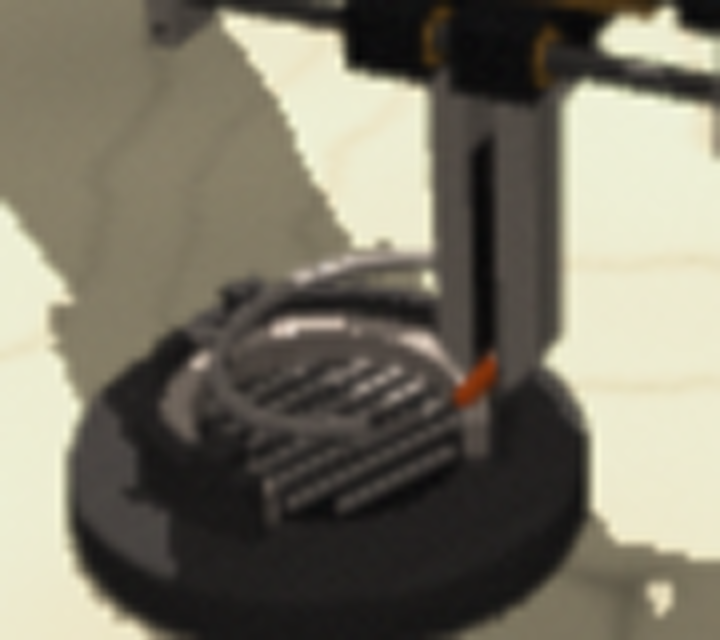

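The ring is fully out of the groove and hangs from the jaws almost level. Raise it and carry it over the tray.

```bash
python3 - <<'E'
from ov import *
shift(.4774,.2971,.12,128.5)
E
```

```text
shift [308.9 113.4 -64.2] spin 0.0 | phi now 128.52 pos [ 0.5811 -0.0152  0.0559] tilt [ 0.0009 -0.    ] F [ 0.46  0.42 -0.33] w 0.0048 t 24.13
```

move_arm:
  series:
    - {"x":0,"y":0,"z":-15,"spin":0,"fingers":0}
    - {"x":0,"y":0,"z":-35,"spin":0,"fingers":0}
    - {"x":10,"y":4,"z":-60,"spin":0,"fingers":0}
    - {"x":35,"y":13,"z":-64,"spin":0,"fingers":0}
    - {"x":65,"y":24,"z":-64,"spin":0,"fingers":0}
    - {"x":95,"y":35,"z":-64,"spin":0,"fingers":0}
    - {"x":125,"y":46,"z":-64,"spin":0,"fingers":0}
    - {"x":155,"y":57,"z":-64,"spin":0,"fingers":0}

```text
time: 24.8
tcp_pos: [0.5283, 0.1428, 0.1195]
tool_rot: [0.435, 0.901, 0.0, 0.0]
force: [0.9, 0.7, -0.5]
grip_width: 0.0051
```

```bash
python3 - <<'E'
from ov import *
shift(.4774,.2971,.12,128.5)
E
```

```text
shift [152.5  56.2  -0.5] spin -0.0 | phi now 128.49 pos [0.5283 0.1428 0.1195] tilt [0.0004 0.0002] F [ 0.88  0.72 -0.5 ] w 0.0051 t 24.8
```

move_arm:
  series:
    - {"x":25,"y":9,"z":0,"spin":0,"fingers":0}
    - {"x":50,"y":18,"z":0,"spin":0,"fingers":0}
    - {"x":75,"y":28,"z":0,"spin":0,"fingers":0}
    - {"x":100,"y":37,"z":0,"spin":0,"fingers":0}
    - {"x":125,"y":46,"z":0,"spin":0,"fingers":0}
    - {"x":145,"y":54,"z":0,"spin":0,"fingers":0}
    - {"x":151,"y":56,"z":0,"spin":0,"fingers":0}
    - {"x":151,"y":56,"z":0,"spin":0,"fingers":0}

```text
time: 25.47
tcp_pos: [0.478, 0.2957, 0.1193]
tool_rot: [0.433, 0.901, -0.0, -0.0]
force: [-1.0, -0.3, -0.3]
grip_width: 0.005
```

```bash
python3 - <<'E'
from ov import *
for c,n,(x,y,w,h,s) in(("top","t18",(165,210,110,110,5.4)),("scene","s18",(310,80,120,120,5))):
    im=r.get_image(c); cv2.imwrite(f"pics/{n}raw.png",im); crop(im,x,y,w,h,s,f"pics/{n}.png")
shift(.4774,.2971,.12,128.5)
E
```

```text
shift [ 3.5  0.8 -0.7] spin 0.0 | phi now 128.52 pos [0.4789 0.2938 0.1193] tilt [ 0.0001 -0.001 ] F [-0.22  0.04 -0.17] w 0.0047 t 25.57
```

View pics/t18.png

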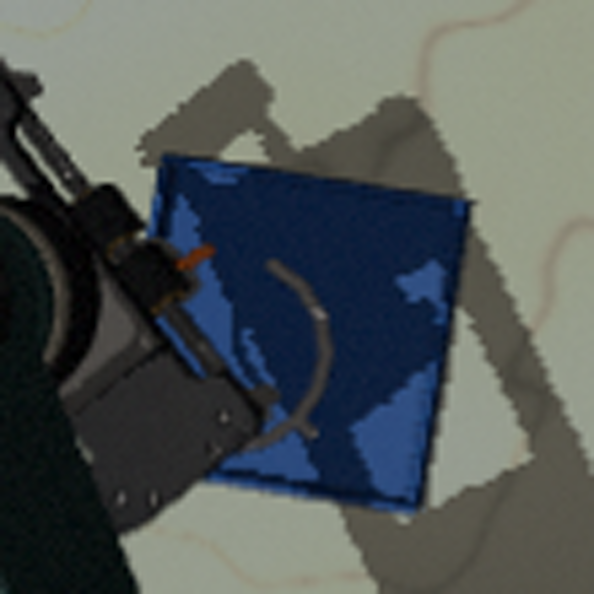

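View pics/s18.png

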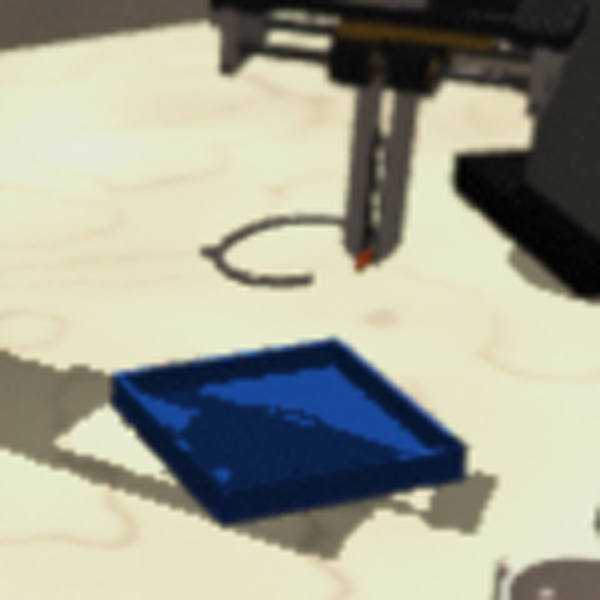

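The ring is held level above the tray: top crop shows it at about (255,350), with tray corners (160,155) to (425,510). Lower towards the tray floor.

move_arm:
  series:
    - {"x":2,"y":1,"z":20,"spin":0,"fingers":0}
    - {"x":2,"y":1,"z":45,"spin":0,"fingers":0}
    - {"x":2,"y":1,"z":70,"spin":0,"fingers":0}
    - {"x":2,"y":1,"z":88,"spin":0,"fingers":0}
    - {"x":2,"y":1,"z":96,"spin":0,"fingers":0}
    - {"x":2,"y":1,"z":98,"spin":0,"fingers":0}
    - {"x":2,"y":1,"z":98,"spin":0,"fingers":0}
    - {"x":2,"y":1,"z":98,"spin":0,"fingers":0}

```text
time: 26.23
tcp_pos: [0.4795, 0.2968, 0.0229]
tool_rot: [0.435, 0.901, 0.001, 0.001]
force: [-0.1, 0.4, -0.5]
grip_width: 0.0048
```

```bash
python3 - <<'E'
from ov import *
for c,n,(x,y,w,h,s) in(("scene","s19",(320,110,95,85,8)),):
    im=r.get_image(c); cv2.imwrite(f"pics/{n}raw.png",im); crop(im,x,y,w,h,s,f"pics/{n}.png")
shift(.4774,.2971,.008,128.5)
E
```

```text
shift [ 1.5 -1.8 15.2] spin -0.0 | phi now 128.49 pos [0.4797 0.297  0.0232] tilt [0.003  0.0014] F [ 0.11  0.44 -0.08] w 0.0046 t 26.28
```

View pics/s19.png

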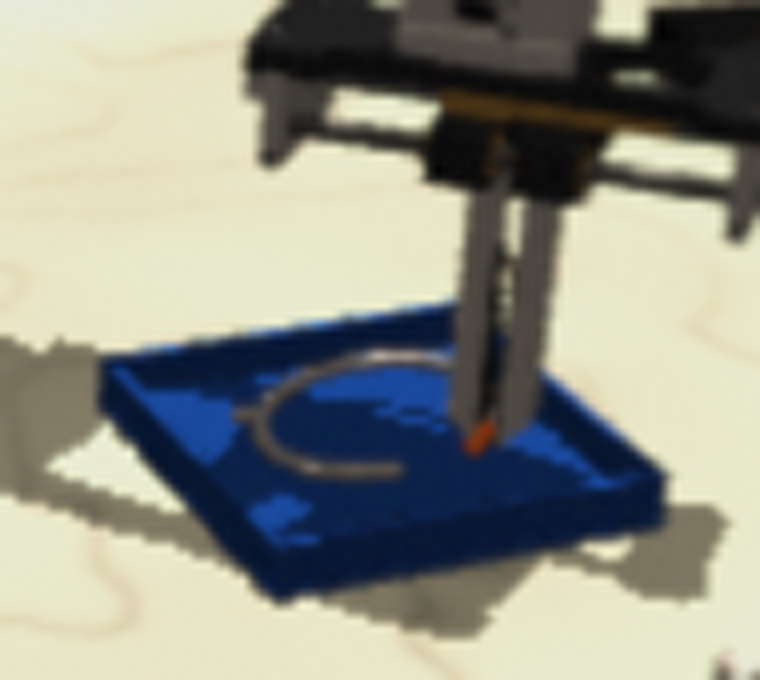

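The ring is inside the tray walls, level, with TCP at z 23 mm. Lower gently to about 9 mm.

move_arm:
  series:
    - {"x":0,"y":0,"z":4,"spin":0,"fingers":0}
    - {"x":0,"y":0,"z":8,"spin":0,"fingers":0}
    - {"x":0,"y":0,"z":11,"spin":0,"fingers":0}
    - {"x":0,"y":0,"z":11,"spin":0,"fingers":0}
    - {"x":0,"y":0,"z":11,"spin":0,"fingers":0}

```text
time: 26.7
tcp_pos: [0.4781, 0.2968, 0.0102]
tool_rot: [0.434, 0.901, -0.0, -0.0]
force: [0.4, -0.5, 0.0]
grip_width: 0.0044
```

move_arm:
  series:
    - {"x":0,"y":0,"z":1,"spin":0,"fingers":0}
    - {"x":0,"y":0,"z":2,"spin":0,"fingers":0}
    - {"x":0,"y":0,"z":2,"spin":0,"fingers":0}
    - {"x":0,"y":0,"z":2,"spin":0,"fingers":0}

```text
time: 27.03
tcp_pos: [0.4782, 0.297, 0.0085]
tool_rot: [0.434, 0.901, 0.0, -0.0]
force: [0.4, 0.5, 0.8]
grip_width: 0.0047
```

move_arm:
  series:
    - {"x":0,"y":0,"z":1,"spin":0,"fingers":0}
    - {"x":0,"y":0,"z":1,"spin":0,"fingers":10}
    - {"x":0,"y":0,"z":1,"spin":0,"fingers":15}
    - {"x":0,"y":0,"z":1,"spin":0,"fingers":20}
    - {"x":0,"y":0,"z":1,"spin":0,"fingers":25}
    - {"x":0,"y":0,"z":1,"spin":0,"fingers":30}
    - {"x":0,"y":0,"z":1,"spin":0,"fingers":30}
    - {"x":0,"y":0,"z":1,"spin":0,"fingers":30}

```text
time: 27.7
tcp_pos: [0.4782, 0.2968, 0.0074]
tool_rot: [0.434, 0.901, 0.0, -0.0]
force: [0.6, 0.1, -0.9]
grip_width: 0.028
```

```bash
python3 - <<'E'
from ov import *
for c,n,(x,y,w,h,s) in(("scene","s20",(320,110,95,85,8)),):
    im=r.get_image(c); cv2.imwrite(f"pics/{n}raw.png",im); crop(im,x,y,w,h,s,f"pics/{n}.png")
shift(.4774,.2971,.008,128.5)
E
```

```text
shift [ 0.7 -0.5 -0.6] spin 0.0 | phi now 128.52 pos [0.4782 0.2968 0.0074] tilt [0. 0.] F [-0.54  0.42 -0.07] w 0.0283 t 27.75
```

View pics/s20.png

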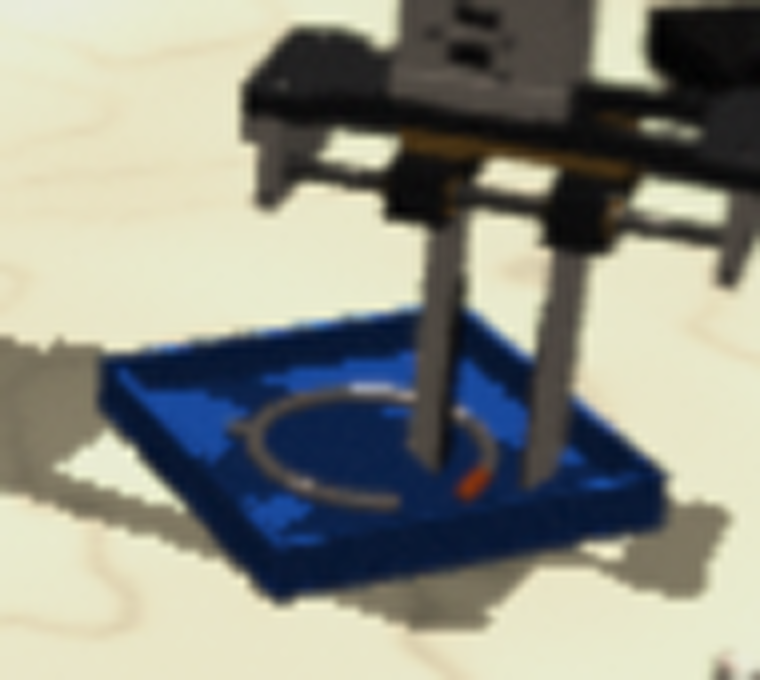

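The ring lies in the tray between the open fingers, its outline around crop (370,445). Raise straight up and retreat so that the final view is clear.

move_arm:
  series:
    - {"x":0,"y":0,"z":-20,"spin":0,"fingers":30}
    - {"x":0,"y":0,"z":-50,"spin":0,"fingers":30}
    - {"x":0,"y":0,"z":-90,"spin":0,"fingers":30}
    - {"x":0,"y":0,"z":-130,"spin":0,"fingers":30}
    - {"x":40,"y":0,"z":-170,"spin":0,"fingers":30}
    - {"x":80,"y":0,"z":-180,"spin":0,"fingers":30}
    - {"x":120,"y":0,"z":-180,"spin":0,"fingers":30}
    - {"x":150,"y":0,"z":-180,"spin":0,"fingers":30}

```text
time: 28.42
tcp_pos: [0.3848, 0.4159, 0.1905]
tool_rot: [0.435, 0.9, 0.003, 0.001]
force: [1.6, 0.3, 0.1]
grip_width: 0.0278
```

move_arm:
  series:
    - {"x":30,"y":0,"z":0,"spin":0,"fingers":30}
    - {"x":30,"y":0,"z":0,"spin":0,"fingers":30}
    - {"x":30,"y":0,"z":0,"spin":0,"fingers":30}
    - {"x":30,"y":0,"z":0,"spin":0,"fingers":30}

```text
time: 28.75
tcp_pos: [0.3664, 0.4372, 0.1872]
tool_rot: [0.434, 0.901, -0.0, 0.0]
force: [-0.1, 0.2, 0.3]
grip_width: 0.0282
```

```bash
python3 - <<'E'
from ov import *
im=r.get_image("top"); cv2.imwrite("pics/t21.png",im); crop(im,165,210,110,110,5.4,"pics/t21c.png",[(proj("top",place(circ(.042,.008),.4445,.271,0)),(0,255,0),True)])
im=r.get_image("scene"); cv2.imwrite("pics/s21.png",im); crop(im,110,170,70,90,6,"pics/s21p.png",stand_polys("scene",.4966,-.3215,np.radians(-8),np.radians(82)))
for t in("ring","tray","pick","stand","mug","pitcher","glass","tamper"):
  for c in("top","scene"):
    print(c,t,[(np.round(d["location"],4).tolist(),round(d["confidence"],2)) for d in r.mark_of(t,c)[:1]])
shift(0,0,0)
E
```

```text
top ring [([0.4475, 0.272, 0.0115], 0.61)]
scene ring [([0.4483, 0.2719, 0.0101], 0.46)]
top tray [([0.4448, 0.2748, 0.0019], 0.74)]
scene tray [([0.4425, 0.2709, 0.0002], 0.67)]
top pick [([0.4966, -0.3228, 0.0107], 0.49)]
scene pick []
top stand [([0.4938, -0.3227, 0.0016], 0.77)]
scene stand [([0.4961, -0.3214, -0.0028], 0.77)]
top mug [([0.748, 0.2014, 0.0002], 0.78)]
scene mug [([0.7497, 0.205, 0.0024], 0.73)]
top pitcher [([0.8005, -0.0082, -0.002], 0.95)]
scene pitcher [([0.8047, -0.0123, 0.0017], 0.93)]
top glass [([0.7271, -0.2142, 0.0003], 0.93)]
scene glass [([0.7302, -0.2144, 0.0039], 0.63)]
top tamper [([0.6773, 0.2986, -0.0039], 0.89)]
scene tamper [([0.4406, 0.2706, -0.0012], 0.67)]
shift [-114.4 -559.   187.4] spin None | phi now 128.53 pos [0.366  0.4377 0.1874] tilt [0.0001 0.0001] F [ 1.23 -0.3  -0.36] w 0.0281 t 29.65
```

View pics/t21c.png

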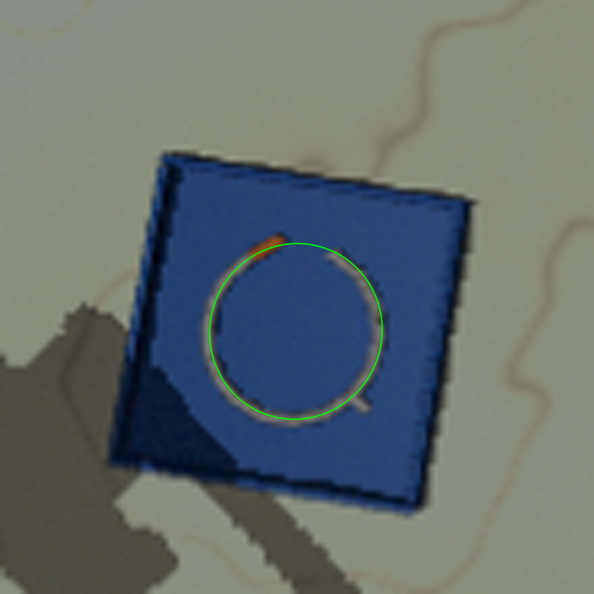

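View pics/s21.png

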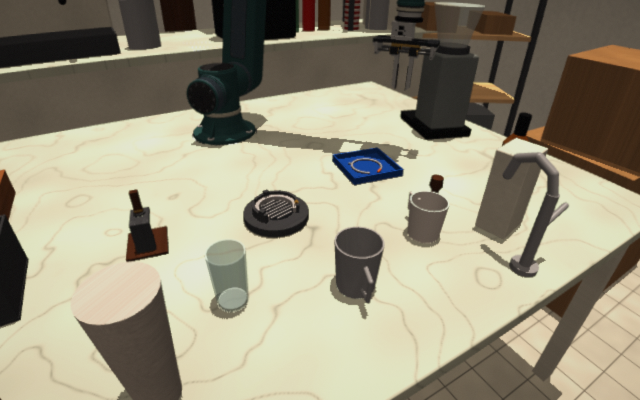

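View pics/s21p.png

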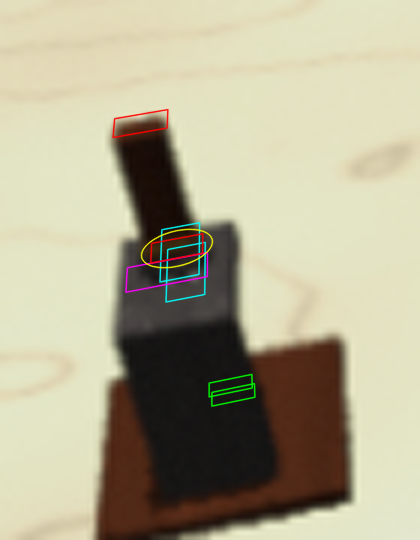

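The ring lies flat at top crop (295,335), near the tray's centre, its outline matching a level 42 mm circle at floor height. The pick hangs upright where it was, and the bystanders are unmoved. Handing in.

```bash
python3 - <<'E'
from cell import r
print(r.hand_in())
E
```

```text
the job is handed in; nothing more can be done
None
```

The job is done and handed in at about 29.7 s; the hand-in gives no verdict. I pried the orange end up from outside with the pick's toe and it snapped over the lug. I drew the pick away, hung it back in the fork, then took the ring out with the gripper and laid it in the tray.

**Force on the ring:** lifting read at most about 11.5 N at the wrist. Readings come only at the end of each move, so a brief higher peak at the snap could have gone unseen.

**Last checks:**
- **Ring:** it lies flat in the tray. The networks put its centre 3–6 mm from the tray's centre, and its outline in the top view fits a level circle.
- **Pick:** in the scene view it hangs upright in the fork. Only the top camera located it, at the same spot as before within 1 mm sideways. The network put its toe at 10.7 mm (12.8 mm at the start) against the true 17 mm, so hanging height rests on the overlay and the robot's own height reading.
- **Bystanders:** all were within about 5 mm of where they started, which is network noise.
- **Robot:** it was clear of everything, with no force on the wrist beyond the usual noise.

**Disagreements:**
- The jaws read 4.8 mm closed on the 6 mm wire, and closing on it gave a 5 N side force that went away as the ring came out.
- The scene camera could not find the pick at the end, and it reported the tray as the tamper; the top camera had the tamper in place.

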